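Make up the weighing kit and the pressing kit

TASK

Make up two kits for the lab from the things standing on the bench. Weighing kit, in the two-compartment tray: the short wide jar in the larger compartment and the check weight in the smaller one. Pressing kit, in the three-compartment tray: the pellet die in the middle compartment, with the tall jar in one end compartment and the lidded crucible in the other, whichever way round you like; set everything down, not dropped, upright and well inside its compartment, tip nothing over, and leave the wash bottle and the mortar where they are.

Things in the scene. Friction and masses are not known exactly. Their poses are not given: they have to be found in the camera images.
- tall_jar_c (a point): Tall sample jar: white plastic cylinder with a red screw cap of the same diameter, 34 mm diameter, 80 mm high, 0.09 kg. Loose, standing upright on the bench at the start; the point is on its upright axis, half-way up (40 mm above its underside); z is its upright axis, its yaw means nothing.
- short_jar_c (a point): Short wide sample jar: white plastic cylinder with the same red screw cap, 50 mm diameter, 50 mm high, 0.10 kg. Loose, standing upright on the bench at the start; the point is on its upright axis, half-way up (25 mm above its underside); z is its upright axis, its yaw means nothing.
- weight_c (a point): Check weight: bright steel cylinder 32 mm diameter for its lower 42 mm, then a narrow neck (14 mm diameter) and a flat knob (22 mm diameter) up to 60 mm, 0.2 kg. Loose, standing upright on the bench at the start; the point is on its upright axis, half-way up (30 mm above its underside); z is its upright axis, its yaw means nothing.
- die_c (a point): Pellet die: dark steel cylinder 42 mm diameter for its lower 42 mm, with a bright steel plunger of 20 mm diameter standing out of the middle of its top up to 64 mm, 0.45 kg. Loose, standing upright on the bench at the start; the point is on its upright axis, half-way up (32 mm above its underside); z is its upright axis, its yaw means nothing.
- crucible_c (a point): Lidded crucible: white porcelain, straight wall of 36 mm diameter from 12 to 39 mm above its underside (foot 28 mm), lid of 33 mm diameter and a small knob (10 mm) up to 50 mm, 0.06 kg. Loose, standing upright on the bench at the start; the point is on its upright axis, half-way up (25 mm above its underside); z is its upright axis, its yaw means nothing.
- tray2: Two-compartment kit tray. Aluminium, fixed to the bench, open above, 100 mm (its x) by 156 mm (its y); outer walls and one divider 4 mm thick, rising to 12 mm above the bench; floor top at 4 mm. Origin: centre of its underside. Compartments (92 mm along x, centred at x = 0): the larger 84 mm long, centre y = +32 mm; the smaller 60 mm long, centre y = -44 mm. Yaw 0 plus or minus 0.25 rad.
- tray3: Three-compartment kit tray. Aluminium, fixed to the bench, open above, 100 mm (its x) by 214 mm (its y); outer walls and two dividers 4 mm thick, rising to 12 mm above the bench; floor top at 4 mm. Origin: centre of its underside. Three equal compartments, 92 mm (x) by 66 mm (y), centred at x = 0 and y = -70, 0, +70 mm. Yaw 0 plus or minus 0.25 rad.
- wash_bottle: Bystander, to be left alone: loose white wash bottle with a grey collar and a thin bent spout, 68 mm diameter, about 190 mm high, the spout reaching 64 mm out from its axis on one side. Origin: centre of its underside.
- mortar: Bystander, to be left alone: loose white porcelain mortar bowl, 96 mm diameter, 50 mm high, empty, so not to be taken for the lidded crucible. Origin: centre of its underside.
Not all that is in view belongs to the job. What is shaped like the part that bears die_c but blue is not meant.

How it is judged:
At the end, for the whole second after the job is handed in: Each thing is let go, upright (0.12 rad), at rest on the floor of its own compartment (height within 5 mm), its axis within 34 mm (tray x) and 18 mm (tray y) of the compartment centre; tall jar and crucible in opposite end compartments (y of short_jar_c in the frame of tray2 between 0.014 and 0.05 m and x of short_jar_c in the frame of tray2 between -0.034 and 0.034 m and y of weight_c in the frame of tray2 between -0.062 and -0.026 m and x of weight_c in the frame of tray2 between -0.034 and 0.034 m and y of die_c in the frame of tray3 between -0.018 and 0.018 m and x of die_c in the frame of tray3 between -0.034 and 0.034 m and ((y of tall_jar_c in the frame of tray3 between 0.052 and 0.088 m and x of tall_jar_c in the frame of tray3 between -0.034 and 0.034 m and y of crucible_c in the frame of tray3 between -0.088 and -0.052 m and x of crucible_c in the frame of tray3 between -0.034 and 0.034 m) or (y of tall_jar_c in the frame of tray3 between -0.088 and -0.052 m and x of tall_jar_c in the frame of tray3 between -0.034 and 0.034 m and y of crucible_c in the frame of tray3 between 0.052 and 0.088 m and x of crucible_c in the frame of tray3 between -0.034 and 0.034 m)) and height (world z) of tall_jar_c between 0.039 and 0.049 m and angle between each of tall_jar_c, short_jar_c, weight_c, die_c, crucible_c's own z axis and vertical below 0.12 rad and linear speed of each of tall_jar, short_jar, weight, die, crucible below 0.02 m/s and angular speed of each of tall_jar, short_jar, weight, die, crucible below 0.3 rad/s and height (world z) of short_jar_c between 0.024 and 0.034 m and height (world z) of weight_c between 0.029 and 0.039 m and height (world z) of die_c between 0.031 and 0.041 m and height (world z) of crucible_c between 0.024 and 0.034 m); the robot touches nothing.
It fails at once if the wash bottle is moved or upset (distance of wash_bottle from where it was at the start of the episode above 0.02 m or angle between wash_bottle's own z axis and vertical above 0.3 rad).
It fails at once if the mortar is moved (distance of mortar from where it was at the start of the episode above 0.02 m).
It fails at once if a thing of the kits is tipped over (more than 45 degrees) (angle between any of tall_jar_c, short_jar_c, weight_c, die_c, crucible_c's own z axis and vertical above 0.8 rad).
It fails at once if a thing is dropped or thrown into its tray (over 0.5 m/s within 20 mm of the tray floor) ((z of tall_jar_c in the frame of tray3 below 0.064 m and x of tall_jar_c in the frame of tray3 between -0.05 and 0.05 m and y of tall_jar_c in the frame of tray3 between -0.107 and 0.107 m and linear speed of tall_jar above 0.5 m/s) or (z of short_jar_c in the frame of tray2 below 0.049 m and x of short_jar_c in the frame of tray2 between -0.05 and 0.05 m and y of short_jar_c in the frame of tray2 between -0.078 and 0.078 m and linear speed of short_jar above 0.5 m/s) or (z of weight_c in the frame of tray2 below 0.054 m and x of weight_c in the frame of tray2 between -0.05 and 0.05 m and y of weight_c in the frame of tray2 between -0.078 and 0.078 m and linear speed of weight above 0.5 m/s) or (z of die_c in the frame of tray3 below 0.056 m and x of die_c in the frame of tray3 between -0.05 and 0.05 m and y of die_c in the frame of tray3 between -0.107 and 0.107 m and linear speed of die above 0.5 m/s) or (z of crucible_c in the frame of tray3 below 0.049 m and x of crucible_c in the frame of tray3 between -0.05 and 0.05 m and y of crucible_c in the frame of tray3 between -0.107 and 0.107 m and linear speed of crucible above 0.5 m/s)).
It also fails if it takes over 109 s, if anything falls off the work surface, if the arm or the gripper's body presses on something with over 40 N, if the wrist force passes 120 N, or if a joint passes its speed limit or range.

ROBOT

A 6-joint arm with a two-finger parallel gripper is mounted at the origin on the work surface. World frame = base frame: x ahead of the robot, y to its left, z up, the work surface at z = 0. Lengths are in m, angles in rad, forces in N, time in s.
With the tool pointing down it reaches from about 0.35 to 0.975 m from the base axis. Payload 4.9 kg.
Tool frame: the origin (TCP) lies at the very end of the fingers, on their centre line; the grasp point (between the pads) lies 19 mm behind it (manip.hold_point_z is the distance from the TCP to the grasp point, in m); z points along the fingers, y is the direction in which the jaws open and shut (so a half turn about z gives the same grasp; the last joint's range is limited). The gripper opens to 85 mm and grips with 20 to 120 N. Pads are 22 mm wide; open, the fingers measure 114 mm over their backs; the gripper's body (76 mm by 85 mm) begins 54 mm behind the grasp point. The pads swing forward as they close: fully open they stand 13 mm farther back than shut.
Start: joints at [-1.347, 0.053, 1.613, -0, 1.476, -0.119], TCP at [0.21, -0.589, 0.231] pointing down, gripper open.
Joint ranges: [-3.01, 3.01], [-1.01, 2.22], [0.06, 2.58], [-1.02, 4.17], [0.09, 2.62], [-3.14, 3.14]. Speed limits (rad/s): [2.57, 2.57, 3.14, 3.14, 3.14, 3.14].

INTERFACE

Orientations are given as a unit quaternion [w, x, y, z].
In Python, from plant import monitor, grab_frame, camera_params, ticket, manip gives the robot as it stands.
- The arm moves only by the tool play_rows, never from a script. Its argument "commands" is a list of rows, each an object of numbers: "dx", "dy", "dz": the shift along the tool's x, y, z in cm; "rx", "ry", "rz": the turn, a rotation vector about the tool's x, y, z in rad; "claw": the closure, from 0 (fully open) to 1 (shut). In form: [{"dx": .., "dy": .., "dz": .., "rx": .., "ry": .., "rz": .., "claw": ..}, ...]. A call has 1 to 5 rows; each row is the pose to reach, as a shift and turn from the pose measured when the call began, along the tool's axes at that moment; what a row does not reach only later rows make up. A row lasts 1/10 s, in which the tool goes at most 50 mm and 8.59 degrees, less where a joint would pass 70% of its speed; a pose out of reach is approached as far as the arm can. A call with a gripper value outside its range is refused whole. The fingers move at their own pace and stop on an object; the grip force is fixed at half the most. Time passes only in rows, so rows that repeat a pose let the fingers close. It gives the time, the measured TCP pose, the force and the opening at its end, in the units of the state.
- monitor.state(): the state, without advancing time (a new reading comes with each control period).
- grab_frame(name): name is "scene" or "side" or "wrist"; returns the picture (400x640x3 uint8, blue, green, red); there is no depth.
- camera_params(name): a dict with "fx", "fy", "cx", "cy" (pixels), "rvec" (rotation vector, rad) and "tvec" (3), from world to camera coordinates, as OpenCV has them; the wrist camera has in their place "tool_from_camera" (4x4, takes a point from camera to tool coordinates, whose origin is the TCP and whose axes are the flange's). Camera axes: x right, y down, z forward; pixel columns grow to the right and rows downward; lengths in m; the calibration is good to about 2 mm. A picture is of the moment at which its call begins: read the wrist's pose just before it. camera_params takes no time and is no camera call.
- ticket.job_done(): hands the job in, once; it reports no verdict.
The state is a dict: "time": time; "joint_pos": joint angles; "joint_vel": joint speeds; "joint_efforts": joint torques, N m; "tool_pos": TCP position; "tool_rot": TCP orientation; "contact_force": force on the tool from outside, world axes, zero at the start; "ft_torque": the same for the moment, N m; "gripper_width": opening from 0.0 (shut) to 1.0 (fully open).
Only numpy, scipy, OpenCV 4.12 (cv2) and the standard library are available. Lean on these libraries where they do the work, as an engineer would, in place of code of your own. Each camera call takes 0.05 s, during which the arm holds its last target.

## Working session

There is one attempt and no reset: what is moved stays moved. The work goes in short steps, Python scripts to look and compute and a tool call to move; the robot and the scene stay as the last step left them, time stands still between calls to the robot, and variables do not carry over. Pictures are saved under pics/ and viewed, and the job is handed in when it is done.

Besides the shell and the picture viewer there is one more tool, called after "Call:" in YAML: its name, and indented under it one key for each argument. play_rows: Moves the arm, as the interface text tells. Its arguments: {"type":"object","properties":{"commands":{"type":"array"}},"required":["commands"]}

```bash
mkdir -p pics; python3 - <<'E'
from plant import monitor, grab_frame, camera_params, manip
import cv2
s=monitor.state();print(s)
print([a for a in dir(manip) if a[0]!='_'])
for n in("scene","side","wrist"):
    print(n,camera_params(n)); cv2.imwrite(f"pics/{n}0.png",grab_frame(n))
E
```

```text
{'time': 0.0, 'joint_pos': array([-1.34698579e+00,  5.33481109e-02,  1.61427980e+00, -5.24898401e-06,
        1.47599414e+00, -1.18976431e-01]), 'joint_vel': array([-8.59238824e-05,  3.89560495e-04, -1.10618152e-03, -4.16282582e-04,
        1.68126009e-03,  1.77847832e-04]), 'joint_efforts': array([ 1.74127992e-03, -3.93678653e+01, -3.70177746e+01, -3.31151682e-05,
        6.99217970e-03,  1.71772604e-05]), 'tool_pos': array([ 0.20994608, -0.58802956,  0.23007692]), 'tool_rot': array([-1.01317132e-03,  9.85347507e-01,  1.70555740e-01, -5.57721930e-05]), 'contact_force': array([ 0.24362473, -0.63080053, -0.38661017]), 'ft_torque': array([-0.0365731 ,  0.00374164,  0.00102138]), 'gripper_width': 0.9964726290867087}
['IKError', 'hold_point_z']
scene {'fx': 379.6560926890562, 'fy': 379.6560926890562, 'cx': 317.76803201507846, 'cy': 201.7358766370746, 'rvec': array([ 0.65798913,  2.47163098, -1.32125273]), 'tvec': array([ 0.43309426, -0.07121247,  1.42181507])}
side {'fx': 503.5239414818936, 'fy': 503.5239414818936, 'cx': 325.55786321770756, 'cy': 195.86703364656458, 'rvec': array([ 0.48293821, -2.68717243,  1.19771945]), 'tvec': array([0.44797334, 0.15453296, 1.31605599])}
wrist {'fx': 337.88655936019927, 'fy': 337.88655936019927, 'cx': 312.96956648188007, 'cy': 198.92288539394994, 'tool_from_camera': array([[-8.09096937e-04, -9.52463491e-01, -3.04651676e-01,
         7.88820321e-02],
       [ 9.99999661e-01, -8.17591161e-04, -9.96906731e-05,
         2.77800778e-04],
       [-1.54128791e-04, -3.04651653e-01,  9.52463830e-01,
        -1.42682111e-01],
       [ 0.00000000e+00,  0.00000000e+00,  0.00000000e+00,
         1.00000000e+00]])}
```

View pics/scene0.png

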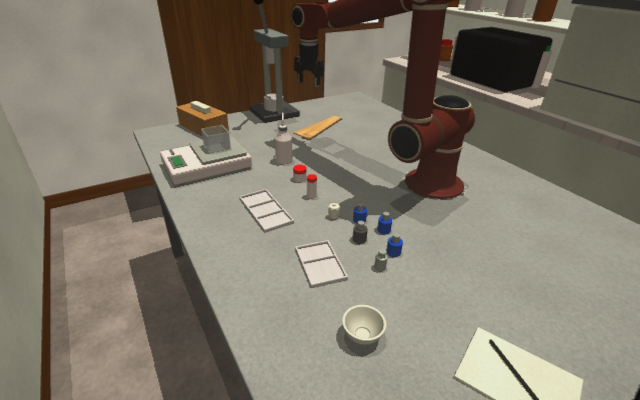

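View pics/side0.png

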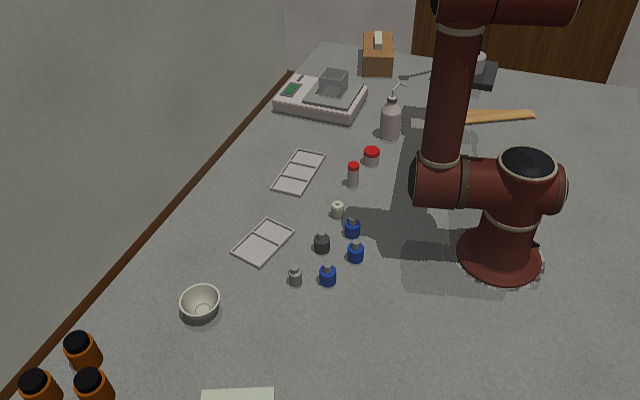

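View pics/wrist0.png

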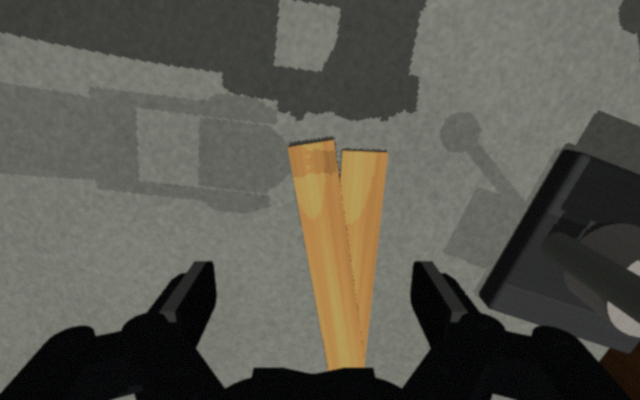

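The scene view (column,row) shows tray3 (265,210), tray2 (320,262), the short jar (300,173), the tall jar (312,187), the crucible (334,211), the weight (381,260) and the mortar (363,328). There are four die-shaped things: dark (360,232) and blue (360,214), (385,223), (395,245). The dark one should be the real die, so I'll enlarge it to confirm.

```bash
python3 - <<'E'
import cv2
a=cv2.imread("pics/scene0.png")[150:300,230:430]; cv2.imwrite("pics/c1.png",cv2.resize(a,None,fx=4,fy=4,interpolation=cv2.INTER_CUBIC))
a=cv2.imread("pics/side0.png")[135:295,220:400]; cv2.imwrite("pics/c2.png",cv2.resize(a,None,fx=3.7,fy=3.7,interpolation=cv2.INTER_CUBIC))
E
```

```text
(no output)
```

View pics/c1.png

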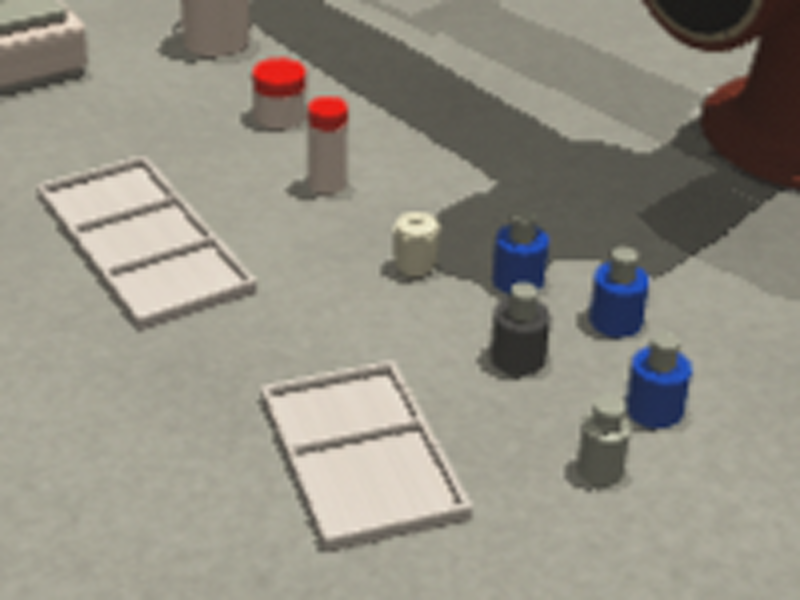

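View pics/c2.png

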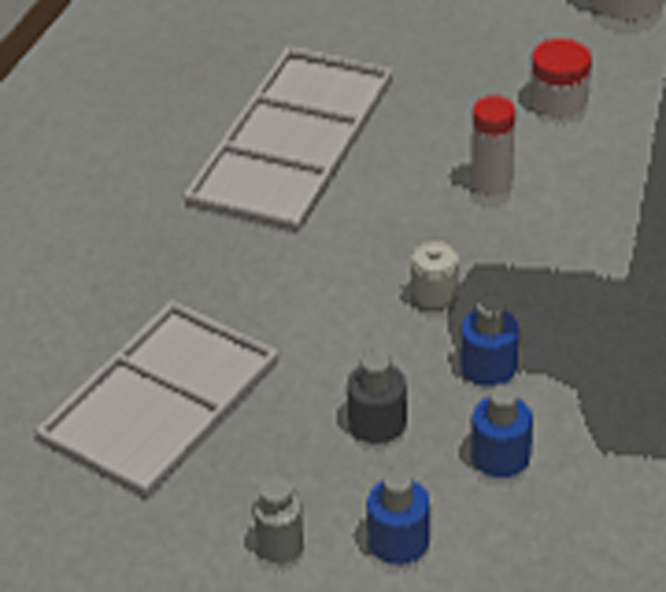

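The crop confirms it: the dark die with a bright plunger is at scene crop (520,335), full image (360,234), and the other three are blue decoys. Next I'll cast rays from both views onto planes at known heights.

```bash
cat > h.py <<'E'
import numpy as np, cv2
from scipy.spatial.transform import Rotation as R
from plant import monitor, grab_frame, camera_params
def cast(name,uv,z,pose=None):
    p=camera_params(name); K=np.array([[p['fx'],0,p['cx']],[0,p['fy'],p['cy']],[0,0,1]])
    d=np.linalg.solve(K,np.array([uv[0],uv[1],1.]))
    if name=="wrist":
        pos,q=pose; T=p['tool_from_camera']; Rt=R.from_quat(np.roll(q,-1)).as_matrix()
        o=Rt@T[:3,3]+pos; d=Rt@T[:3,:3]@d
    else:
        Rm=cv2.Rodrigues(p['rvec'])[0]; o=-Rm.T@p['tvec']; d=Rm.T@d
    return (o+d*(z-o[2])/d[2])[:2]
def S(): 
    s=monitor.state(); return s
E
python3 - <<'E'
from h import *
np.set_printoptions(precision=4,suppress=True)
A={'short':((279,70),(561,53),.05),'tall':((328,108),(494,105),.08),'cruc':((416,218),(435,252),.05),'die':((523,291),(377,355),.064),'weight':((609,410),(278,492),.06),
't3a':((40,188),(188,200),.012),'t3b':((142,159),(290,50),.012),'t3c':((255,287),(390,72),.012),'t3d':((140,325),(298,225),.012)}
for k,v in A.items():
    print(k,cast('scene',(v[0][0]/4+229.6,v[0][1]/4+149.6),v[2]),cast('side',(v[1][0]/3.7+219.6,v[1][1]/3.7+134.6),v[2]))
for p in((262,388),(392,363),(470,512),(322,545)):print('t2 sc',cast('scene',(p[0]/4+229.6,p[1]/4+149.6),.012))
for p in((172,304),(277,352),(148,493),(38,433)):print('t2 si',cast('side',(p[0]/3.7+219.6,p[1]/3.7+134.6),.012))
for n,p in(('bottle',(285,148)),('mortar',(364,315))):print(n,cast('scene',p,.05))
E
```

```text
short [ 0.426  -0.2659] [ 0.4264 -0.269 ]
tall [ 0.4473 -0.1372] [ 0.446  -0.1453]
cruc [0.4465 0.0029] [0.4426 0.0029]
die [0.4411 0.138 ] [0.4397 0.1312]
weight [0.4649 0.2683] [0.4571 0.2659]
t3a [ 0.6719 -0.2388] [ 0.6657 -0.0267]
t3b [ 0.5767 -0.2404] [ 0.6678 -0.2422]
t3c [ 0.5767 -0.0234] [ 0.5725 -0.2419]
t3d [ 0.6742 -0.0225] [ 0.5699 -0.0289]
t2 sc [0.6278 0.0868]
t2 sc [0.5321 0.1081]
t2 sc [0.5674 0.2621]
t2 sc [0.6651 0.2404]
t2 si [0.6251 0.087 ]
t2 si [0.5296 0.1066]
t2 si [0.5593 0.2611]
t2 si [0.6574 0.2383]
bottle [ 0.4007 -0.4368]
mortar [0.6227 0.4065]
```

```bash
cat >> h.py <<'E'
def go(x,y,z,a=np.pi/2):
    "numbers to reach TCP (x,y,z), tool down, tool-x heading a"
    s=monitor.state(); Rt=R.from_quat(np.roll(s['tool_rot'],-1))
    X=np.array([np.cos(a),np.sin(a),0]);Z=np.array([0,0,-1.]);Rd=R.from_matrix(np.column_stack([X,np.cross(Z,X),Z]))
    d=Rt.inv().apply(np.array([x,y,z])-s['tool_pos'])*100; r=(Rt.inv()*Rd).as_rotvec()
    print('t',round(s['time'],2),'pos',np.round(s['tool_pos'],4),'w',round(s['gripper_width'],3),'F',np.round(s['contact_force'],1))
    print('d cm',np.round(d,2),'r',np.round(r,3),'rows',int(np.ceil(max(np.linalg.norm(d)/5,np.linalg.norm(r)/.15))))
E
python3 - <<'E'
from h import *
for p in((360,206),(385.5,213.5),(396,237)): print(cast('scene',p,.064))
go(.5,-.1,.38)
E
```

```text
[0.3924994  0.06850813]
[0.34884482 0.13836927]
[0.39463059 0.2409746 ]
t 0.15 pos [ 0.21   -0.5882  0.2303] w 1.002 F [-0.3 -0.2  0.2]
d cm [ 43.73 -36.25 -14.9 ] r [-1.000e-03 -1.000e-03 -1.228e+00] rows 12
```

Call:
play_rows:
  commands:
    - {"dx": 0,"dy": 0,"dz": -5,"rz": -0.15}
    - {"dx": 4.37,"dy": -3.6,"dz": -10,"rz": -0.3}
    - {"dx": 43.7,"dy": -36.3,"dz": -14.9,"rz": -1.228}
    - {"dx": 43.7,"dy": -36.3,"dz": -14.9,"rz": -1.228}
    - {"dx": 43.7,"dy": -36.3,"dz": -14.9,"rz": -1.228}

```text
invalid input
```

```bash
python3 -c "
from h import *
go(.5,-.1,.38)"
```

```text
t 0.15 pos [ 0.21   -0.5882  0.2303] w 1.002 F [-0.3 -0.2  0.2]
d cm [ 43.73 -36.25 -14.9 ] r [-1.000e-03 -1.000e-03 -1.228e+00] rows 12
```

All seven keys are needed in each row.

Call:
play_rows:
  commands:
    - {"dx": 0,"dy": 0,"dz": -5,"rx": 0,"ry": 0,"rz": -0.15,"claw": 0}
    - {"dx": 4.4,"dy": -3.6,"dz": -10,"rx": 0,"ry": 0,"rz": -0.3,"claw": 0}
    - {"dx": 43.7,"dy": -36.3,"dz": -14.9,"rx": 0,"ry": 0,"rz": -1.228,"claw": 0}
    - {"dx": 43.7,"dy": -36.3,"dz": -14.9,"rx": 0,"ry": 0,"rz": -1.228,"claw": 0}
    - {"dx": 43.7,"dy": -36.3,"dz": -14.9,"rx": 0,"ry": 0,"rz": -1.228,"claw": 0}

```text
time: 0.65
tool_pos: [0.3057, -0.4264, 0.3322]
tool_rot: [-0.001, 0.853, 0.522, 0.0]
contact_force: [0.8, -0.7, 0.6]
gripper_width: 1.0
```

```bash
python3 -c "
from h import *
go(.5,-.1,.38)"
```

```text
t 0.65 pos [ 0.3057 -0.4264  0.3322] w 1.0 F [ 0.8 -0.7  0.6]
d cm [37.92  2.44 -4.72] r [-0.001 -0.002 -0.473] rows 8
```

Call:
play_rows:
  commands:
    - {"dx": 37.9,"dy": 2.4,"dz": -4.7,"rx": 0,"ry": 0,"rz": -0.473,"claw": 0}
    - {"dx": 37.9,"dy": 2.4,"dz": -4.7,"rx": 0,"ry": 0,"rz": -0.473,"claw": 0}
    - {"dx": 37.9,"dy": 2.4,"dz": -4.7,"rx": 0,"ry": 0,"rz": -0.473,"claw": 0}
    - {"dx": 37.9,"dy": 2.4,"dz": -4.7,"rx": 0,"ry": 0,"rz": -0.473,"claw": 0}
    - {"dx": 37.9,"dy": 2.4,"dz": -4.7,"rx": 0,"ry": 0,"rz": -0.473,"claw": 0}

```text
time: 1.15
tool_pos: [0.4321, -0.2127, 0.3631]
tool_rot: [-0.0, 0.707, 0.707, 0.001]
contact_force: [1.8, -0.5, -0.7]
gripper_width: 0.996
```

```bash
python3 -c "
from h import *
go(.5,-.1,.38)"
```

```text
t 1.15 pos [ 0.4321 -0.2127  0.3631] w 0.996 F [ 1.8 -0.5 -0.7]
d cm [11.27  6.79 -1.67] r [ 0.    -0.001  0.   ] rows 3
```

Call:
play_rows:
  commands:
    - {"dx": 11.3,"dy": 6.8,"dz": -1.7,"rx": 0,"ry": 0,"rz": 0,"claw": 0}
    - {"dx": 11.3,"dy": 6.8,"dz": -1.7,"rx": 0,"ry": 0,"rz": 0,"claw": 0}
    - {"dx": 11.3,"dy": 6.8,"dz": -1.7,"rx": 0,"ry": 0,"rz": 0,"claw": 0}
    - {"dx": 11.3,"dy": 6.8,"dz": -1.7,"rx": 0,"ry": 0,"rz": 0,"claw": 0}
    - {"dx": 11.3,"dy": 6.8,"dz": -1.7,"rx": 0,"ry": 0,"rz": 0,"claw": 0}

```text
time: 1.65
tool_pos: [0.5001, -0.0992, 0.38]
tool_rot: [-0.001, 0.706, 0.708, 0.0]
contact_force: [-0.0, -0.7, -0.3]
gripper_width: 0.997
```

```bash
python3 -c "
from h import *
s=monitor.state();print(repr(s['tool_pos']),repr(s['tool_rot']),s['joint_vel'].round(3))
im=grab_frame('wrist');cv2.imwrite('pics/w1.png',im)
go(.5,.23,.38)"
```

```text
array([ 0.50010513, -0.09917121,  0.37996064]) array([-6.68012501e-04,  7.06348774e-01,  7.07863645e-01,  1.54384966e-04]) [-0.036 -0.008  0.014 -0.002  0.001 -0.001]
t 1.7 pos [ 0.4998 -0.0999  0.3798] w 0.998 F [-0.7  0.  -1.3]
d cm [3.299e+01 4.000e-02 2.000e-02] r [-0.001 -0.001  0.001] rows 7
```

View pics/w1.png

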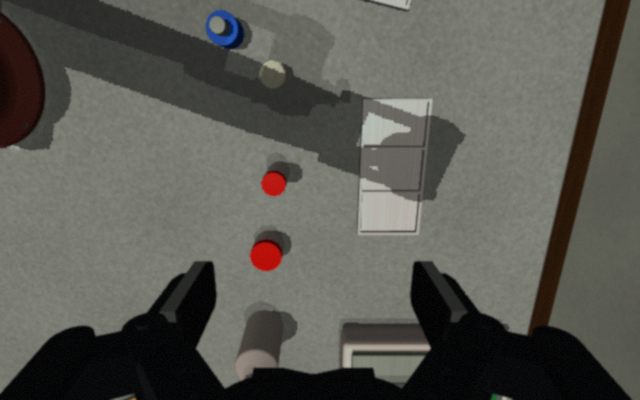

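The wrist view shows the short jar cap at (266,255), the tall jar cap at (274,183) and the crucible at (273,74). Tray3's corners are roughly (364,98), (432,99), (419,235) and (358,234). I'll take the second view now.

Call:
play_rows:
  commands:
    - {"dx": 33,"dy": 0,"dz": 0,"rx": 0,"ry": 0,"rz": 0,"claw": 0}
    - {"dx": 33,"dy": 0,"dz": 0,"rx": 0,"ry": 0,"rz": 0,"claw": 0}
    - {"dx": 33,"dy": 0,"dz": 0,"rx": 0,"ry": 0,"rz": 0,"claw": 0}
    - {"dx": 33,"dy": 0,"dz": 0,"rx": 0,"ry": 0,"rz": 0,"claw": 0}
    - {"dx": 33,"dy": 0,"dz": 0,"rx": 0,"ry": 0,"rz": 0,"claw": 0}

```text
time: 2.2
tool_pos: [0.4995, 0.1505, 0.3801]
tool_rot: [-0.001, 0.708, 0.706, 0.0]
contact_force: [1.1, 0.4, 0.2]
gripper_width: 1.002
```

Call:
play_rows:
  commands:
    - {"dx": 9,"dy": 0,"dz": 0,"rx": 0,"ry": 0,"rz": 0,"claw": 0}
    - {"dx": 9,"dy": 0,"dz": 0,"rx": 0,"ry": 0,"rz": 0,"claw": 0}
    - {"dx": 9,"dy": 0,"dz": 0,"rx": 0,"ry": 0,"rz": 0,"claw": 0}
    - {"dx": 9,"dy": 0,"dz": 0,"rx": 0,"ry": 0,"rz": 0,"claw": 0}

```text
time: 2.6
tool_pos: [0.4998, 0.2397, 0.3795]
tool_rot: [-0.0, 0.708, 0.706, -0.001]
contact_force: [0.6, -0.7, 0.7]
gripper_width: 0.998
```

```bash
python3 -c "
from h import *
s=monitor.state();print(repr(s['tool_pos']),repr(s['tool_rot']),s['joint_vel'].round(3))
im=grab_frame('wrist');cv2.imwrite('pics/w2.png',im)
"
```

```text
array([0.49977828, 0.23972325, 0.37951793]) array([-4.76523634e-04,  7.08144457e-01,  7.06067130e-01, -6.38695671e-04]) [-0.031 -0.012  0.005 -0.001  0.002 -0.   ]
```

View pics/w2.png

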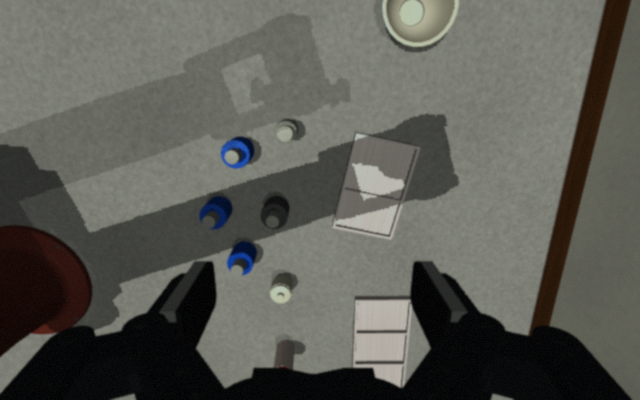

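```bash
python3 -c "
import cv2
a=cv2.imread('pics/w2.png')[110:310,220:430];cv2.imwrite('pics/c3.png',cv2.resize(a,None,fx=3.8,fy=3,interpolation=cv2.INTER_CUBIC))
a=cv2.imread('pics/w1.png')[50:250,240:450];cv2.imwrite('pics/c4.png',cv2.resize(a,None,fx=3.8,fy=3,interpolation=cv2.INTER_CUBIC))
from h import *
im=cv2.imread('pics/w1.png').astype(int); m=((im[...,2]>150)&(im[...,1]<80)).astype('uint8')
n,l,st,c=cv2.connectedComponentsWithStats(m); print(st[1:],c[1:])
"
```

```text
[[261 173  24  23 424]
 [250 243  31  28 682]] [[272.80424528 184.17216981]
 [265.13049853 256.62170088]]
```

View pics/c3.png

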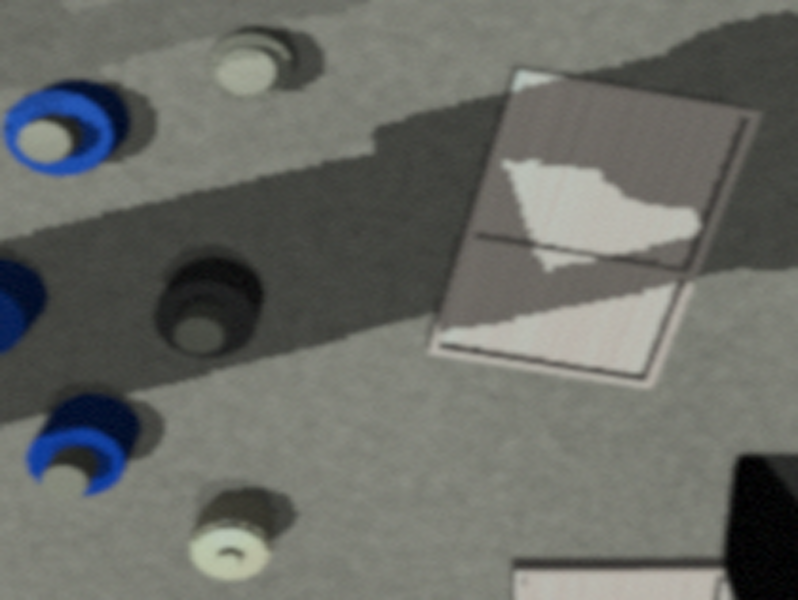

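View pics/c4.png

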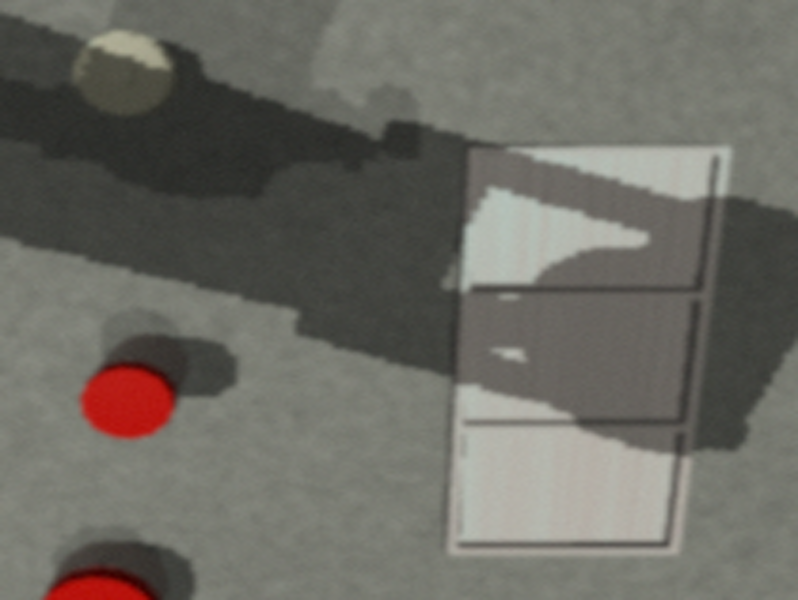

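```bash
python3 - <<'E'
from h import *
np.set_printoptions(precision=4,suppress=True)
P1=(np.array([0.50010513,-0.09917121,0.37996064]),np.array([-6.68e-04,7.06348774e-01,7.07863645e-01,1.54e-04]))
P2=(np.array([0.49977828,0.23972325,0.37951793]),np.array([-4.77e-04,7.08144457e-01,7.06067130e-01,-6.387e-04]))
f=lambda P,p,z,o:cast('wrist',(p[0]/3.8+o[0]-.4,p[1]/3+o[1]-.4),z,P)
print('tall',cast('wrist',(272.8,184.17),.08,P1),'short',cast('wrist',(265.13,256.6),.05,P1))
print('cruc',f(P1,(124,72),.042,(240,50)),f(P2,(232,553),.047,(220,110)))
print('die',f(P2,(200,333),.064,(220,110)),'weight',f(P2,(246,72),.06,(220,110)))
for n,P,o,c in(('t2',P2,(220,110),((517,68),(760,113),(652,385),(432,352))),('t3',P1,(240,50),((470,147),(730,147),(678,552),(450,552)))):
    q=np.array([f(P,p,.012,o) for p in c]); print(n,q.tolist(),q.mean(0)); e=(q[0]+q[1]-q[2]-q[3]);print('yaw',np.arctan2(-e[0],e[1]),np.linalg.norm(e)/2, np.linalg.norm(q[0]-q[1]))
go(.426,-.267,.15)
E
```

```text
tall [ 0.4464 -0.1416] short [ 0.4268 -0.2662]
cruc [0.4463 0.001 ] [0.4469 0.0037]
die [0.4406 0.1381] weight [0.4616 0.2626]
t2 [[0.5639197752798244, 0.25845528689912045], [0.6613165864368911, 0.23571431137768514], [0.6283789847796062, 0.08641308649212165], [0.5327928678515734, 0.10626842649872992]] [0.5966 0.1717]
yaw -0.20937996918960455 0.15410980411200434 0.10001645260271845
t3 [[0.5736734539212851, -0.031464064657898166], [0.6728315314799809, -0.0313317121259725], [0.6733534467585223, -0.24365898875436587], [0.5749361186095783, -0.24379593707508948]] [ 0.6237 -0.1376]
yaw 0.004202357268695669 0.21233144938620027 0.09915816588828695
t 2.65 pos [0.4999 0.2391 0.3798] w 0.997 F [-0.4  0.3 -0.7]
d cm [-50.64  -7.15  22.98] r [-0.001 -0.    -0.004] rows 12
```

```bash
python3 - <<'E'
from h import *
P2=(np.array([0.49977828,0.23972325,0.37951793]),np.array([-4.77e-04,7.08144457e-01,7.06067130e-01,-6.387e-04]))
print(cast('wrist',(45/3.8+219.6,140/3+109.6),.064,P2))
go(.461,.2645,.12,.873)
E
```

```text
[0.38861911 0.2326775 ]
t 2.65 pos [0.4999 0.2391 0.3798] w 0.997 F [-0.4  0.3 -0.7]
d cm [ 2.52 -3.88 25.98] r [-0.001  0.     0.694] rows 6
```

Call:
play_rows:
  commands:
    - {"dx": 2.5,"dy": -3.9,"dz": 20,"rx": 0,"ry": 0,"rz": 0.694,"claw": 0}
    - {"dx": 2.5,"dy": -3.9,"dz": 26,"rx": 0,"ry": 0,"rz": 0.694,"claw": 0}
    - {"dx": 2.5,"dy": -3.9,"dz": 26,"rx": 0,"ry": 0,"rz": 0.694,"claw": 0}
    - {"dx": 2.5,"dy": -3.9,"dz": 26,"rx": 0,"ry": 0,"rz": 0.694,"claw": 0}
    - {"dx": 2.5,"dy": -3.9,"dz": 26,"rx": 0,"ry": 0,"rz": 0.694,"claw": 0}

```text
time: 3.15
tool_pos: [0.463, 0.261, 0.1325]
tool_rot: [-0.0, 0.908, 0.419, 0.0]
contact_force: [0.3, 0.6, -0.4]
gripper_width: 1.004
```

```bash
python3 -c "
from h import *
go(.461,.2645,.12,.873)"
```

```text
t 3.15 pos [0.463  0.261  0.1325] w 1.004 F [ 0.3  0.6 -0.4]
d cm [ 0.13 -0.38  1.25] r [ 0.    -0.    -0.009] rows 1
```

Call:
play_rows:
  commands:
    - {"dx": 0.1,"dy": -0.4,"dz": 1.2,"rx": 0,"ry": 0,"rz": 0,"claw": 0}
    - {"dx": 0.1,"dy": -0.4,"dz": 1.2,"rx": 0,"ry": 0,"rz": 0,"claw": 0}

```text
time: 3.35
tool_pos: [0.4594, 0.2624, 0.1184]
tool_rot: [0.0, 0.908, 0.419, -0.002]
contact_force: [-0.3, 0.1, 0.8]
gripper_width: 0.998
```

```bash
python3 -c "
from h import *
s=monitor.state();print(repr(s['tool_pos']),repr(s['tool_rot']))
cv2.imwrite('pics/w3.png',grab_frame('wrist'))
go(.461,.2645,.012,.873)"
```

```text
array([0.45942459, 0.2624474 , 0.11843165]) array([ 6.88577503e-06,  9.08115246e-01,  4.18713580e-01, -2.37427750e-03])
t 3.4 pos [0.4615 0.2634 0.1215] w 1.0 F [0.2 0.4 0.8]
d cm [ 0.05 -0.12 10.95] r [ 0.001 -0.    -0.009] rows 3
```

View pics/w3.png

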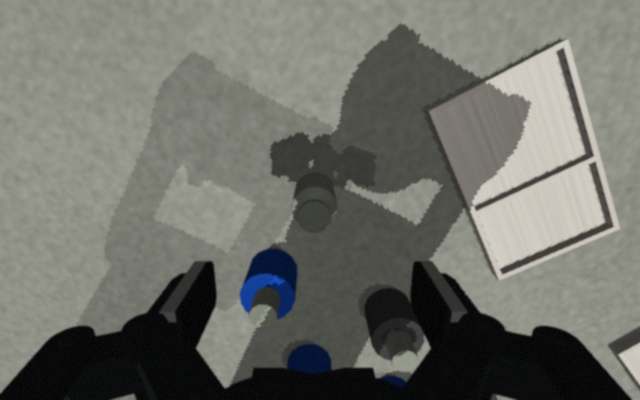

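```bash
python3 -c "
from h import *
for P in ((np.array([0.4594,.2624,.1184]),np.array([0,.90812,.41871,-.0024])),(np.array([0.4615,.2634,.1215]),np.array([0,.90812,.41871,-.0012]))):
  print(cast('wrist',(315,216),.06,P), cast('wrist',(265,302),.064,P))
for i in range(2): print(monitor.state()['tool_pos'])
"
```

```text
[0.46248981 0.26325883] [0.39709789 0.2389422 ]
[0.46396499 0.26341027] [0.39761513 0.23875882]
[0.46150119 0.26339345 0.12146015]
[0.46150119 0.26339345 0.12146015]
```

Call:
play_rows:
  commands:
    - {"dx": 0.15,"dy": 0,"dz": 5,"rx": 0,"ry": 0,"rz": 0,"claw": 0}
    - {"dx": 0.15,"dy": 0,"dz": 9,"rx": 0,"ry": 0,"rz": 0,"claw": 0}
    - {"dx": 0.15,"dy": 0,"dz": 11,"rx": 0,"ry": 0,"rz": 0,"claw": 0}
    - {"dx": 0.15,"dy": 0,"dz": 11,"rx": 0,"ry": 0,"rz": 0,"claw": 0}
    - {"dx": 0.15,"dy": 0,"dz": 11,"rx": 0,"ry": 0,"rz": 0,"claw": 0.5}

```text
time: 3.9
tool_pos: [0.4656, 0.2652, 0.0148]
tool_rot: [0.0, 0.908, 0.419, 0.003]
contact_force: [0.1, -1.2, 0.6]
gripper_width: 0.854
```

Call:
play_rows:
  commands:
    - {"dx": 0,"dy": 0,"dz": 0,"rx": 0,"ry": 0,"rz": 0,"claw": 1}
    - {"dx": 0,"dy": 0,"dz": 0,"rx": 0,"ry": 0,"rz": 0,"claw": 1}
    - {"dx": 0,"dy": 0,"dz": 0,"rx": 0,"ry": 0,"rz": 0,"claw": 1}
    - {"dx": 0,"dy": 0,"dz": 0,"rx": 0,"ry": 0,"rz": 0,"claw": 1}
    - {"dx": 0,"dy": 0,"dz": 0,"rx": 0,"ry": 0,"rz": 0,"claw": 1}

```text
time: 4.4
tool_pos: [0.4673, 0.2662, 0.0174]
tool_rot: [0.0, 0.908, 0.419, 0.005]
contact_force: [-0.3, 0.3, 6.3]
gripper_width: 0.355
```

Call:
play_rows:
  commands:
    - {"dx": 0,"dy": 0,"dz": 0,"rx": 0,"ry": 0,"rz": 0,"claw": 1}
    - {"dx": 0,"dy": 0,"dz": 0,"rx": 0,"ry": 0,"rz": 0,"claw": 1}

```text
time: 4.6
tool_pos: [0.4675, 0.2663, 0.0178]
tool_rot: [0.0, 0.908, 0.419, 0.005]
contact_force: [0.3, 0.2, -1.9]
gripper_width: 0.35
```

Call:
play_rows:
  commands:
    - {"dx": 0,"dy": 0,"dz": -2,"rx": 0,"ry": 0,"rz": 0,"claw": 1}
    - {"dx": 0,"dy": 0,"dz": -5,"rx": 0,"ry": 0,"rz": 0,"claw": 1}
    - {"dx": 0,"dy": 0,"dz": -9,"rx": 0,"ry": 0,"rz": 0,"claw": 1}
    - {"dx": 0,"dy": 0,"dz": -9,"rx": 0,"ry": 0,"rz": 0,"claw": 1}

```text
time: 5.0
tool_pos: [0.4702, 0.2674, 0.1138]
tool_rot: [0.001, 0.908, 0.419, 0.011]
contact_force: [0.9, 0.9, -1.3]
gripper_width: 0.355
```

```bash
python3 -c "
from h import *
cv2.imwrite('pics/w4.png',grab_frame('wrist'))
go(.587,.130,.08,1.361)
go(.587,.130,.08,.873)"
```

```text
t 5.05 pos [0.4686 0.2667 0.1109] w 0.353 F [-0.2  0.2 -2.6]
d cm [-2.76 17.86  3.19] r [ 0.012 -0.013 -0.496] rows 4
t 5.05 pos [0.4686 0.2667 0.1109] w 0.353 F [-0.2  0.2 -2.6]
d cm [-2.76 17.86  3.19] r [ 0.008 -0.015 -0.008] rows 4
```

View pics/w4.png

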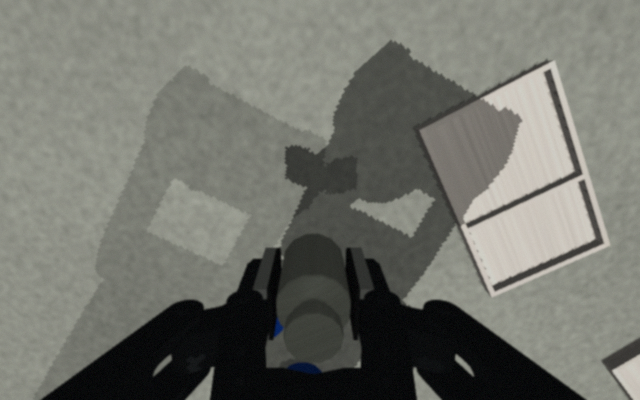

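Call:
play_rows:
  commands:
    - {"dx": -2.2,"dy": 17.8,"dz": 1,"rx": 0.008,"ry": -0.015,"rz": 0,"claw": 1}
    - {"dx": -2.2,"dy": 17.8,"dz": 1,"rx": 0.008,"ry": -0.015,"rz": 0,"claw": 1}
    - {"dx": -2.2,"dy": 17.8,"dz": 3.2,"rx": 0.008,"ry": -0.015,"rz": 0,"claw": 1}
    - {"dx": -2.2,"dy": 17.8,"dz": 3.2,"rx": 0.008,"ry": -0.015,"rz": 0,"claw": 1}
    - {"dx": -2.2,"dy": 17.8,"dz": 3.2,"rx": 0.008,"ry": -0.015,"rz": 0,"claw": 1}

```text
time: 5.55
tool_pos: [0.5899, 0.1311, 0.0758]
tool_rot: [-0.0, 0.909, 0.417, -0.003]
contact_force: [-0.1, 0.8, -2.4]
gripper_width: 0.351
```

```bash
python3 -c "
from h import *
go(.590,.134,.03,.873)"
```

```text
t 5.55 pos [0.5899 0.1311 0.0758] w 0.351 F [-0.1  0.8 -2.4]
d cm [ 0.25 -0.17  4.58] r [-0.003  0.005 -0.013] rows 1
```

Call:
play_rows:
  commands:
    - {"dx": 0.25,"dy": -0.17,"dz": 2.5,"rx": -0.003,"ry": 0.005,"rz": 0,"claw": 1}
    - {"dx": 0.25,"dy": -0.17,"dz": 4,"rx": -0.003,"ry": 0.005,"rz": 0,"claw": 1}
    - {"dx": 0.25,"dy": -0.17,"dz": 4.6,"rx": -0.003,"ry": 0.005,"rz": 0,"claw": 1}
    - {"dx": 0.25,"dy": -0.17,"dz": 4.7,"rx": -0.003,"ry": 0.005,"rz": 0,"claw": 1}
    - {"dx": 0.25,"dy": -0.17,"dz": 4.7,"rx": -0.003,"ry": 0.005,"rz": 0,"claw": 1}

```text
time: 6.05
tool_pos: [0.59, 0.1345, 0.0291]
tool_rot: [-0.0, 0.909, 0.417, 0.0]
contact_force: [-0.1, 0.1, -1.8]
gripper_width: 0.353
```

Call:
play_rows:
  commands:
    - {"dx": 0,"dy": 0,"dz": 0.2,"rx": 0,"ry": 0,"rz": 0,"claw": 1}
    - {"dx": 0,"dy": 0,"dz": 0.4,"rx": 0,"ry": 0,"rz": 0,"claw": 1}
    - {"dx": 0,"dy": 0,"dz": 0.4,"rx": 0,"ry": 0,"rz": 0,"claw": 1}

```text
time: 6.35
tool_pos: [0.5902, 0.1347, 0.0255]
tool_rot: [0.0, 0.909, 0.417, 0.0]
contact_force: [-0.6, -0.8, -3.1]
gripper_width: 0.354
```

```bash
python3 -c "
from h import *
go(.590,.134,.0218,.873)
cv2.imwrite('pics/w5.png',grab_frame('wrist'))"
```

```text
t 6.35 pos [0.5902 0.1347 0.0255] w 0.354 F [-0.6 -0.8 -3.1]
d cm [-0.06  0.03  0.37] r [ 0.001 -0.001 -0.012] rows 1
```

View pics/w5.png

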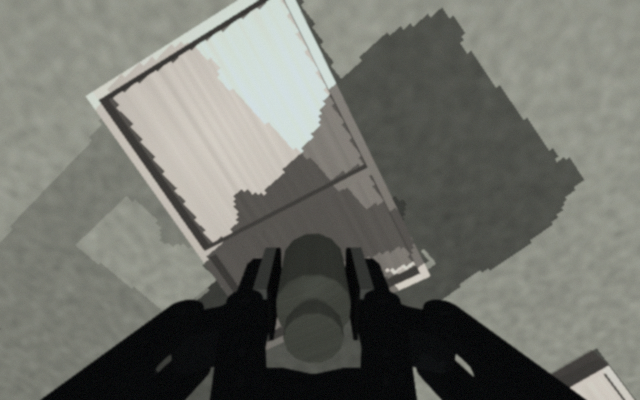

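Call:
play_rows:
  commands:
    - {"dx": 0,"dy": 0,"dz": 0.2,"rx": 0,"ry": 0,"rz": 0,"claw": 1}
    - {"dx": 0,"dy": 0,"dz": 0.3,"rx": 0,"ry": 0,"rz": 0,"claw": 1}
    - {"dx": 0,"dy": 0,"dz": 0.3,"rx": 0,"ry": 0,"rz": 0,"claw": 1}

```text
time: 6.7
tool_pos: [0.59, 0.1345, 0.0222]
tool_rot: [-0.0, 0.909, 0.417, 0.0]
contact_force: [-0.9, 0.5, -1.6]
gripper_width: 0.356
```

Call:
play_rows:
  commands:
    - {"dx": 0,"dy": 0,"dz": 0.1,"rx": 0,"ry": 0,"rz": 0,"claw": 1}
    - {"dx": 0,"dy": 0,"dz": 0.1,"rx": 0,"ry": 0,"rz": 0,"claw": 1}

```text
time: 6.9
tool_pos: [0.5901, 0.1345, 0.0214]
tool_rot: [0.0, 0.909, 0.417, 0.0]
contact_force: [-0.0, 0.5, -0.5]
gripper_width: 0.353
```

Contact is starting at the expected height. One more mm, then release.

Call:
play_rows:
  commands:
    - {"dx": 0,"dy": 0,"dz": 0.1,"rx": 0,"ry": 0,"rz": 0,"claw": 1}
    - {"dx": 0,"dy": 0,"dz": 0.1,"rx": 0,"ry": 0,"rz": 0,"claw": 1}

```text
time: 7.1
tool_pos: [0.5902, 0.1345, 0.0214]
tool_rot: [-0.0, 0.909, 0.417, 0.0]
contact_force: [-4.4, -0.3, 4.8]
gripper_width: 0.354
```

Call:
play_rows:
  commands:
    - {"dx": 0,"dy": 0,"dz": 0,"rx": 0,"ry": 0,"rz": 0,"claw": 0.4}
    - {"dx": 0,"dy": 0,"dz": 0,"rx": 0,"ry": 0,"rz": 0,"claw": 0.2}
    - {"dx": 0,"dy": 0,"dz": 0,"rx": 0,"ry": 0,"rz": 0,"claw": 0.1}
    - {"dx": 0,"dy": 0,"dz": 0,"rx": 0,"ry": 0,"rz": 0,"claw": 0.1}
    - {"dx": 0,"dy": 0,"dz": 0,"rx": 0,"ry": 0,"rz": 0,"claw": 0.1}

```text
time: 7.6
tool_pos: [0.5902, 0.1346, 0.0213]
tool_rot: [-0.0, 0.909, 0.417, 0.0]
contact_force: [-0.2, -0.2, 0.6]
gripper_width: 0.896
```

Call:
play_rows:
  commands:
    - {"dx": 0,"dy": 0,"dz": -4,"rx": 0,"ry": 0,"rz": 0,"claw": 0.1}
    - {"dx": 0,"dy": 0,"dz": -9,"rx": 0,"ry": 0,"rz": 0,"claw": 0}
    - {"dx": 0,"dy": 0,"dz": -13,"rx": 0,"ry": 0,"rz": 0,"claw": 0}
    - {"dx": 0,"dy": 0,"dz": -13,"rx": 0,"ry": 0,"rz": 0,"claw": 0}
    - {"dx": 0,"dy": 0,"dz": -13,"rx": 0,"ry": 0,"rz": 0,"claw": 0}

```text
time: 8.1
tool_pos: [0.5911, 0.1346, 0.153]
tool_rot: [0.001, 0.909, 0.417, 0.002]
contact_force: [-0.1, -0.8, 0.5]
gripper_width: 0.998
```

```bash
python3 -c "
from h import *
s=monitor.state();print(repr(s['tool_pos']),repr(s['tool_rot']))
cv2.imwrite('pics/w6.png',grab_frame('wrist'))
go(.4405,.137,.15)"
```

```text
array([0.59111108, 0.13461434, 0.15296461]) array([5.13817318e-04, 9.08738812e-01, 4.17361996e-01, 1.57213099e-03])
t 8.15 pos [0.5899 0.1345 0.1508] w 1.002 F [ 0.2 -0.9 -0.4]
d cm [ -9.54 -11.49   0.09] r [-0.001  0.    -0.71 ] rows 5
```

View pics/w6.png

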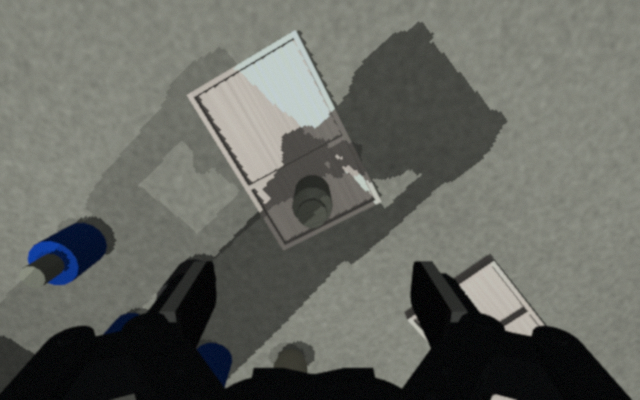

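The weight stands upright in the smaller compartment (312,205). Next is the dark die.

Call:
play_rows:
  commands:
    - {"dx": -9.5,"dy": -11.5,"dz": 0,"rx": 0,"ry": 0,"rz": -0.71,"claw": 0}
    - {"dx": -9.5,"dy": -11.5,"dz": 0,"rx": 0,"ry": 0,"rz": -0.71,"claw": 0}
    - {"dx": -9.5,"dy": -11.5,"dz": 0,"rx": 0,"ry": 0,"rz": -0.71,"claw": 0}
    - {"dx": -9.5,"dy": -11.5,"dz": 0,"rx": 0,"ry": 0,"rz": -0.71,"claw": 0}
    - {"dx": -9.5,"dy": -11.5,"dz": 0,"rx": 0,"ry": 0,"rz": -0.71,"claw": 0}

```text
time: 8.65
tool_pos: [0.4373, 0.1372, 0.1475]
tool_rot: [-0.002, 0.705, 0.709, -0.002]
contact_force: [0.1, -0.1, 0.4]
gripper_width: 1.001
```

Call:
play_rows:
  commands:
    - {"dx": 0,"dy": 0,"dz": 0,"rx": 0,"ry": 0,"rz": 0,"claw": 0}
    - {"dx": 0,"dy": 0,"dz": 0,"rx": 0,"ry": 0,"rz": 0,"claw": 0}

```text
time: 8.85
tool_pos: [0.4358, 0.137, 0.1453]
tool_rot: [-0.003, 0.706, 0.709, -0.004]
contact_force: [0.2, -0.4, -1.0]
gripper_width: 0.997
```

```bash
python3 -c "
from h import *
s=monitor.state();print(repr(s['tool_pos']),repr(s['tool_rot']))
cv2.imwrite('pics/w7.png',grab_frame('wrist'))
go(.4405,.137,.011)"
```

```text
array([0.43578306, 0.13700708, 0.14528688]) array([-0.00296838,  0.70566635,  0.70852776, -0.00382182])
t 8.9 pos [0.4364 0.137  0.1459] w 1.003 F [-0.4 -0.8 -0.5]
d cm [1.000e-02 5.300e-01 1.348e+01] r [-0.009  0.001  0.004] rows 3
```

View pics/w7.png

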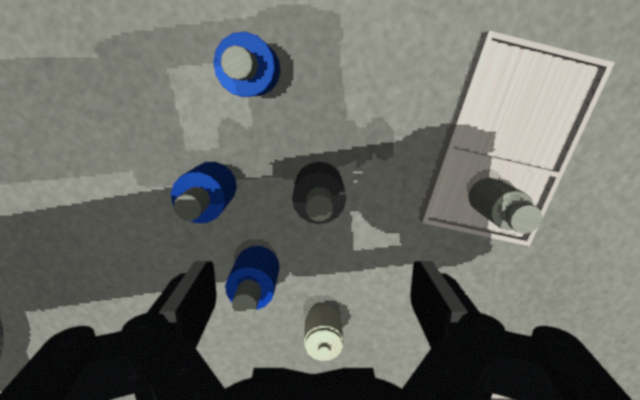

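```bash
python3 -c "
from h import *
P=(np.array([0.43578306, 0.13700708, 0.14528688]),np.array([-0.00296838,  0.70566635,  0.70852776, -0.00382182]))
print(cast('wrist',(319,206),.064,P),cast('wrist',(190,206),.064,P),cast('wrist',(323,346),.047,P))"
```

```text
[0.44005877 0.13810521] [0.34935964 0.13753003] [0.44484815 0.00336661]
```

Call:
play_rows:
  commands:
    - {"dx": 0.1,"dy": 0.45,"dz": 5,"rx": -0.009,"ry": 0,"rz": 0,"claw": 0.15}
    - {"dx": 0.1,"dy": 0.45,"dz": 9,"rx": -0.009,"ry": 0,"rz": 0,"claw": 0.15}
    - {"dx": 0.1,"dy": 0.45,"dz": 12,"rx": -0.009,"ry": 0,"rz": 0,"claw": 0.15}
    - {"dx": 0.1,"dy": 0.45,"dz": 13.5,"rx": -0.009,"ry": 0,"rz": 0,"claw": 0.15}
    - {"dx": 0.1,"dy": 0.45,"dz": 13.5,"rx": -0.009,"ry": 0,"rz": 0,"claw": 0.15}

```text
time: 9.4
tool_pos: [0.4369, 0.1374, 0.0074]
tool_rot: [-0.002, 0.706, 0.708, -0.003]
contact_force: [0.5, -0.1, 0.2]
gripper_width: 0.857
```

```bash
python3 -c "
from h import *
go(.440,.138,.011)"
```

```text
t 9.4 pos [0.4369 0.1374 0.0074] w 0.857 F [ 0.5 -0.1  0.2]
d cm [ 0.06  0.3  -0.36] r [-0.007  0.002  0.003] rows 1
```

Call:
play_rows:
  commands:
    - {"dx": 0.06,"dy": 0.3,"dz": -0.36,"rx": -0.007,"ry": 0.002,"rz": 0,"claw": 0.15}
    - {"dx": 0.06,"dy": 0.3,"dz": -0.36,"rx": -0.007,"ry": 0.002,"rz": 0,"claw": 0.15}
    - {"dx": 0.06,"dy": 0.3,"dz": -0.36,"rx": -0.007,"ry": 0.002,"rz": 0,"claw": 1}
    - {"dx": 0.06,"dy": 0.3,"dz": -0.36,"rx": -0.007,"ry": 0.002,"rz": 0,"claw": 1}
    - {"dx": 0.06,"dy": 0.3,"dz": -0.36,"rx": -0.007,"ry": 0.002,"rz": 0,"claw": 1}

```text
time: 9.9
tool_pos: [0.4409, 0.1382, 0.0123]
tool_rot: [0.001, 0.706, 0.708, 0.001]
contact_force: [-0.5, -0.1, 4.8]
gripper_width: 0.466
```

Call:
play_rows:
  commands:
    - {"dx": 0,"dy": 0,"dz": 0,"rx": 0,"ry": 0,"rz": 0,"claw": 1}
    - {"dx": 0,"dy": 0,"dz": 0,"rx": 0,"ry": 0,"rz": 0,"claw": 1}
    - {"dx": 0,"dy": 0,"dz": 0,"rx": 0,"ry": 0,"rz": 0,"claw": 1}
    - {"dx": 0,"dy": 0,"dz": 0,"rx": 0,"ry": 0,"rz": 0,"claw": 1}

```text
time: 10.3
tool_pos: [0.4408, 0.1382, 0.0123]
tool_rot: [0.0, 0.706, 0.708, 0.001]
contact_force: [-1.1, 0.0, 1.2]
gripper_width: 0.46
```

Call:
play_rows:
  commands:
    - {"dx": 0,"dy": 0,"dz": -3,"rx": 0,"ry": 0,"rz": 0,"claw": 1}
    - {"dx": 0,"dy": 0,"dz": -7,"rx": 0,"ry": 0,"rz": 0,"claw": 1}
    - {"dx": 0,"dy": 0,"dz": -12,"rx": 0,"ry": 0,"rz": 0,"claw": 1}
    - {"dx": 0,"dy": 0,"dz": -12,"rx": 0,"ry": 0,"rz": 0,"claw": 1}
    - {"dx": 0,"dy": 0,"dz": -12,"rx": 0,"ry": 0,"rz": 0,"claw": 1}

```text
time: 10.8
tool_pos: [0.441, 0.1382, 0.1329]
tool_rot: [0.001, 0.706, 0.708, 0.001]
contact_force: [0.0, 0.6, -4.8]
gripper_width: 0.462
```

```bash
python3 -c "
from h import *
cv2.imwrite('pics/w8.png',grab_frame('wrist'))
go(.623,-.135,.12)"
```

```text
t 10.85 pos [0.4395 0.138  0.1309] w 0.461 F [ 0.3 -1.  -4. ]
d cm [-27.35  18.28   1.08] r [-0.001  0.     0.003] rows 7
```

View pics/w8.png

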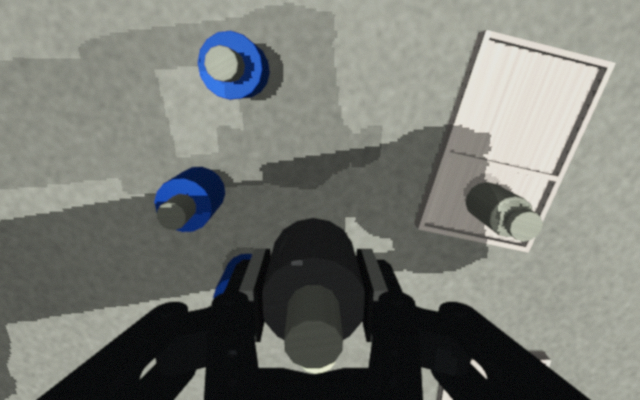

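The die is held. Moving it to the middle compartment of tray3.

Call:
play_rows:
  commands:
    - {"dx": -27.35,"dy": 18.3,"dz": 1,"rx": 0,"ry": 0,"rz": 0,"claw": 1}
    - {"dx": -27.35,"dy": 18.3,"dz": 1,"rx": 0,"ry": 0,"rz": 0,"claw": 1}
    - {"dx": -27.35,"dy": 18.3,"dz": 1,"rx": 0,"ry": 0,"rz": 0,"claw": 1}
    - {"dx": -27.35,"dy": 18.3,"dz": 1,"rx": 0,"ry": 0,"rz": 0,"claw": 1}
    - {"dx": -27.35,"dy": 18.3,"dz": 1,"rx": 0,"ry": 0,"rz": 0,"claw": 1}

```text
time: 11.35
tool_pos: [0.578, -0.0708, 0.1194]
tool_rot: [-0.003, 0.706, 0.708, -0.002]
contact_force: [1.5, 0.3, -3.5]
gripper_width: 0.463
```

```bash
python3 -c "
from h import *
go(.623,-.135,.06)"
```

```text
t 11.35 pos [ 0.578  -0.0708  0.1194] w 0.463 F [ 1.5  0.3 -3.5]
d cm [-6.44  4.53  5.9 ] r [-0.007 -0.002  0.002] rows 2
```

Call:
play_rows:
  commands:
    - {"dx": -6.4,"dy": 4.5,"dz": 1,"rx": -0.007,"ry": -0.002,"rz": 0,"claw": 1}
    - {"dx": -6.4,"dy": 4.5,"dz": 2,"rx": -0.007,"ry": -0.002,"rz": 0,"claw": 1}
    - {"dx": -6.4,"dy": 4.5,"dz": 5.9,"rx": -0.007,"ry": -0.002,"rz": 0,"claw": 1}
    - {"dx": -6.4,"dy": 4.5,"dz": 5.9,"rx": -0.007,"ry": -0.002,"rz": 0,"claw": 1}
    - {"dx": -6.4,"dy": 4.5,"dz": 5.9,"rx": -0.007,"ry": -0.002,"rz": 0,"claw": 1}

```text
time: 11.85
tool_pos: [0.6197, -0.1335, 0.0557]
tool_rot: [-0.004, 0.706, 0.708, -0.002]
contact_force: [0.2, 0.3, -3.6]
gripper_width: 0.464
```

```bash
python3 -c "
from h import *
go(.623,-.135,.018)
cv2.imwrite('pics/w9.png',grab_frame('wrist'));cv2.imwrite('pics/s9.png',cv2.resize(grab_frame('scene')[150:250,220:340],None,fx=5,fy=5))"
```

```text
t 11.85 pos [ 0.6197 -0.1335  0.0557] w 0.464 F [ 0.2  0.3 -3.6]
d cm [-0.16  0.36  3.77] r [-0.008 -0.002  0.002] rows 1
```

View pics/w9.png

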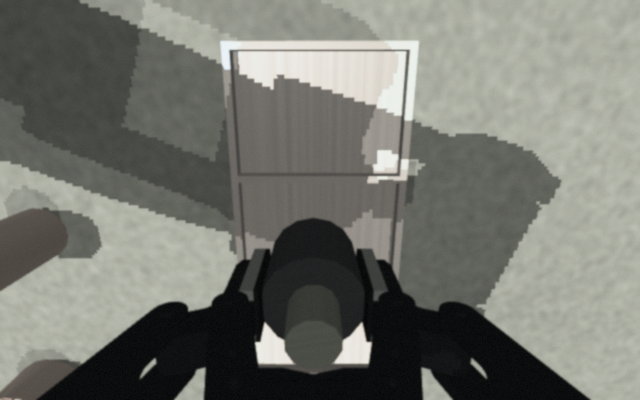

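The die is between the dividers: the divider line at row 178 is clear of it. Lowering.

Call:
play_rows:
  commands:
    - {"dx": -0.16,"dy": 0.36,"dz": 2,"rx": -0.008,"ry": -0.002,"rz": 0,"claw": 1}
    - {"dx": -0.16,"dy": 0.36,"dz": 3,"rx": -0.008,"ry": -0.002,"rz": 0,"claw": 1}
    - {"dx": -0.16,"dy": 0.36,"dz": 3.5,"rx": -0.008,"ry": -0.002,"rz": 0,"claw": 1}
    - {"dx": -0.16,"dy": 0.36,"dz": 3.7,"rx": -0.008,"ry": -0.002,"rz": 0,"claw": 1}
    - {"dx": -0.16,"dy": 0.36,"dz": 3.7,"rx": -0.008,"ry": -0.002,"rz": 0,"claw": 1}

```text
time: 12.45
tool_pos: [0.6264, -0.1356, 0.0236]
tool_rot: [0.004, 0.706, 0.708, 0.002]
contact_force: [-0.3, 0.5, -4.0]
gripper_width: 0.463
```

Call:
play_rows:
  commands:
    - {"dx": 0,"dy": 0,"dz": 0.15,"rx": 0,"ry": 0,"rz": 0,"claw": 1}
    - {"dx": 0,"dy": 0,"dz": 0.15,"rx": 0,"ry": 0,"rz": 0,"claw": 1}

```text
time: 12.65
tool_pos: [0.6268, -0.1357, 0.0226]
tool_rot: [0.004, 0.706, 0.708, 0.002]
contact_force: [0.8, 0.2, -3.1]
gripper_width: 0.463
```

Call:
play_rows:
  commands:
    - {"dx": 0,"dy": -0.2,"dz": 0.2,"rx": 0.008,"ry": 0,"rz": 0,"claw": 1}
    - {"dx": 0,"dy": -0.2,"dz": 0.4,"rx": 0.008,"ry": 0,"rz": 0,"claw": 1}
    - {"dx": 0,"dy": -0.2,"dz": 0.5,"rx": 0.008,"ry": 0,"rz": 0,"claw": 1}
    - {"dx": 0,"dy": -0.2,"dz": 0.5,"rx": 0.008,"ry": 0,"rz": 0,"claw": 1}

```text
time: 13.05
tool_pos: [0.6246, -0.1357, 0.0172]
tool_rot: [0.001, 0.706, 0.708, -0.001]
contact_force: [0.0, 0.1, -3.9]
gripper_width: 0.464
```

Call:
play_rows:
  commands:
    - {"dx": 0,"dy": 0,"dz": 0.1,"rx": 0,"ry": 0,"rz": 0,"claw": 1}
    - {"dx": 0,"dy": 0,"dz": 0.1,"rx": 0,"ry": 0,"rz": 0,"claw": 1}

```text
time: 13.25
tool_pos: [0.6248, -0.1358, 0.0164]
tool_rot: [0.001, 0.706, 0.708, -0.001]
contact_force: [0.1, -0.3, -3.5]
gripper_width: 0.46
```

Call:
play_rows:
  commands:
    - {"dx": 0,"dy": 0,"dz": 0.1,"rx": 0,"ry": 0,"rz": 0,"claw": 1}
    - {"dx": 0,"dy": 0,"dz": 0.15,"rx": 0,"ry": 0,"rz": 0,"claw": 1}

```text
time: 13.45
tool_pos: [0.6248, -0.1358, 0.0163]
tool_rot: [0.001, 0.706, 0.708, -0.001]
contact_force: [-5.9, 1.8, 8.7]
gripper_width: 0.463
```

Call:
play_rows:
  commands:
    - {"dx": 0,"dy": 0,"dz": 0,"rx": 0,"ry": 0,"rz": 0,"claw": 0.35}
    - {"dx": 0,"dy": 0,"dz": 0,"rx": 0,"ry": 0,"rz": 0,"claw": 0.15}
    - {"dx": 0,"dy": 0,"dz": 0,"rx": 0,"ry": 0,"rz": 0,"claw": 0.15}
    - {"dx": 0,"dy": 0,"dz": 0,"rx": 0,"ry": 0,"rz": 0,"claw": 0.15}

```text
time: 13.85
tool_pos: [0.6251, -0.1359, 0.0165]
tool_rot: [0.001, 0.706, 0.708, -0.001]
contact_force: [-0.1, 0.1, -0.6]
gripper_width: 0.851
```

Call:
play_rows:
  commands:
    - {"dx": 0,"dy": 0,"dz": -4,"rx": 0,"ry": 0,"rz": 0,"claw": 0.15}
    - {"dx": 0,"dy": 0,"dz": -9,"rx": 0,"ry": 0,"rz": 0,"claw": 0.15}
    - {"dx": 0,"dy": 0,"dz": -14,"rx": 0,"ry": 0,"rz": 0,"claw": 0}
    - {"dx": 0,"dy": 0,"dz": -15,"rx": 0,"ry": 0,"rz": 0,"claw": 0}
    - {"dx": 0,"dy": 0,"dz": -15,"rx": 0,"ry": 0,"rz": 0,"claw": 0}

```text
time: 14.35
tool_pos: [0.6269, -0.1361, 0.1703]
tool_rot: [0.004, 0.706, 0.708, 0.001]
contact_force: [0.2, 0.6, -0.5]
gripper_width: 1.0
```

```bash
python3 -c "
from h import *
cv2.imwrite('pics/w10.png',grab_frame('wrist'))
go(.445,.003,.15)"
```

```text
t 14.4 pos [ 0.6253 -0.1356  0.1671] w 1.001 F [-0.6 -0.1 -1.1]
d cm [ 13.93 -17.99   1.62] r [0.002 0.003 0.003] rows 5
```

View pics/w10.png

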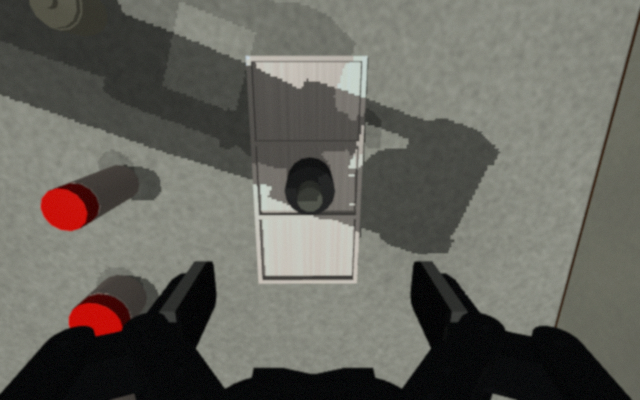

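The die stands upright in the middle compartment (309,185). Next is the crucible.

Call:
play_rows:
  commands:
    - {"dx": 13.9,"dy": -18,"dz": 1.6,"rx": 0.002,"ry": 0.003,"rz": 0,"claw": 0}
    - {"dx": 13.9,"dy": -18,"dz": 1.6,"rx": 0.002,"ry": 0.003,"rz": 0,"claw": 0}
    - {"dx": 13.9,"dy": -18,"dz": 1.6,"rx": 0.002,"ry": 0.003,"rz": 0,"claw": 0}
    - {"dx": 13.9,"dy": -18,"dz": 1.6,"rx": 0.002,"ry": 0.003,"rz": 0,"claw": 0}
    - {"dx": 13.9,"dy": -18,"dz": 1.6,"rx": 0.002,"ry": 0.003,"rz": 0,"claw": 0}

```text
time: 14.9
tool_pos: [0.4401, 0.0048, 0.1456]
tool_rot: [-0.003, 0.706, 0.709, -0.002]
contact_force: [0.2, -0.1, -0.1]
gripper_width: 1.0
```

```bash
python3 -c "
from h import *
s=monitor.state();print(repr(s['tool_pos']),repr(s['tool_rot']))
cv2.imwrite('pics/w11.png',grab_frame('wrist'))
go(.445,.003,.10)"
```

```text
array([0.4401121 , 0.00475232, 0.14556177]) array([-0.00321852,  0.70558026,  0.70861935, -0.00218175])
t 14.95 pos [0.4382 0.0063 0.1449] w 1.002 F [ 1.  1. -1.]
d cm [-0.34  0.73  4.49] r [-0.01  -0.003  0.006] rows 1
```

View pics/w11.png

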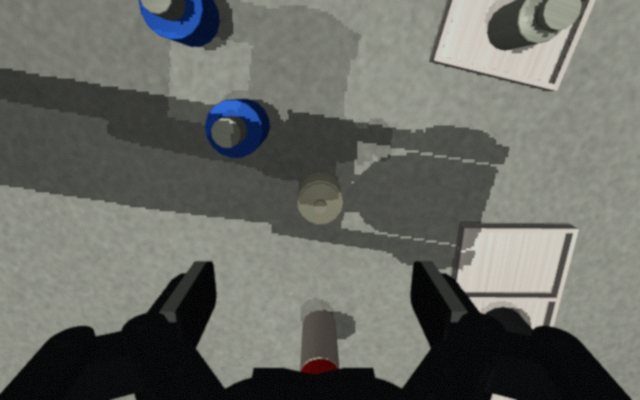

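```bash
python3 -c "
from h import *
P=(np.array([0.4401121 , 0.00475232, 0.14556177]),np.array([-0.00321852,  0.70558026,  0.70861935, -0.00218175]))
print(cast('wrist',(320,203),.044,P),cast('wrist',(228,131),.064,P))
go(.445,.003,.010)"
```

```text
[0.4455518  0.00155054] [0.38438854 0.05761173]
t 14.95 pos [0.4382 0.0063 0.1449] w 1.002 F [ 1.  1. -1.]
d cm [-0.37  0.82 13.49] r [-0.01  -0.003  0.006] rows 3
```

Call:
play_rows:
  commands:
    - {"dx": -0.4,"dy": 0.75,"dz": 4,"rx": -0.01,"ry": -0.003,"rz": 0,"claw": 0.15}
    - {"dx": -0.4,"dy": 0.75,"dz": 7,"rx": -0.01,"ry": -0.003,"rz": 0,"claw": 0.15}
    - {"dx": -0.4,"dy": 0.75,"dz": 10,"rx": -0.01,"ry": -0.003,"rz": 0,"claw": 0.15}
    - {"dx": -0.4,"dy": 0.75,"dz": 12.5,"rx": -0.01,"ry": -0.003,"rz": 0,"claw": 0.15}
    - {"dx": -0.4,"dy": 0.75,"dz": 12.5,"rx": -0.01,"ry": -0.003,"rz": 0,"claw": 0.15}

```text
time: 15.45
tool_pos: [0.4387, 0.0035, 0.0136]
tool_rot: [-0.005, 0.705, 0.709, -0.004]
contact_force: [0.5, 0.6, -0.6]
gripper_width: 0.85
```

```bash
python3 -c "
from h import *
go(.4455,.0025,.010)"
```

```text
t 15.45 pos [0.4387 0.0035 0.0136] w 0.85 F [ 0.5  0.6 -0.6]
d cm [-0.1   0.69  0.35] r [-0.013 -0.002  0.006] rows 1
```

Call:
play_rows:
  commands:
    - {"dx": -0.1,"dy": 0.7,"dz": 0.35,"rx": -0.013,"ry": -0.002,"rz": 0,"claw": 0.15}
    - {"dx": -0.1,"dy": 0.7,"dz": 0.35,"rx": -0.013,"ry": -0.002,"rz": 0,"claw": 0.15}
    - {"dx": -0.1,"dy": 0.7,"dz": 0.35,"rx": -0.013,"ry": -0.002,"rz": 0,"claw": 0.15}

```text
time: 15.75
tool_pos: [0.4463, 0.0024, 0.0107]
tool_rot: [0.0, 0.705, 0.709, 0.0]
contact_force: [0.3, -0.2, 0.7]
gripper_width: 0.855
```

```bash
python3 -c "
from h import *
go(.4455,.0025,.010)"
```

```text
t 15.75 pos [0.4463 0.0024 0.0107] w 0.855 F [ 0.3 -0.2  0.7]
d cm [ 0.01 -0.08  0.07] r [0.001 0.    0.005] rows 1
```

Call:
play_rows:
  commands:
    - {"dx": 0,"dy": -0.05,"dz": 0.05,"rx": 0,"ry": 0,"rz": 0,"claw": 0.4}
    - {"dx": 0,"dy": -0.05,"dz": 0.05,"rx": 0,"ry": 0,"rz": 0,"claw": 0.5}
    - {"dx": 0,"dy": -0.05,"dz": 0.05,"rx": 0,"ry": 0,"rz": 0,"claw": 1}
    - {"dx": 0,"dy": -0.05,"dz": 0.05,"rx": 0,"ry": 0,"rz": 0,"claw": 1}
    - {"dx": 0,"dy": -0.05,"dz": 0.05,"rx": 0,"ry": 0,"rz": 0,"claw": 1}

```text
time: 16.25
tool_pos: [0.4468, 0.0022, 0.0113]
tool_rot: [0.001, 0.705, 0.709, 0.001]
contact_force: [-1.1, -0.2, 6.0]
gripper_width: 0.401
```

Call:
play_rows:
  commands:
    - {"dx": 0,"dy": 0,"dz": 0,"rx": 0,"ry": 0,"rz": 0,"claw": 1}
    - {"dx": 0,"dy": 0,"dz": 0,"rx": 0,"ry": 0,"rz": 0,"claw": 1}
    - {"dx": 0,"dy": 0,"dz": 0,"rx": 0,"ry": 0,"rz": 0,"claw": 1}

```text
time: 16.55
tool_pos: [0.4469, 0.0022, 0.0114]
tool_rot: [0.001, 0.705, 0.709, 0.001]
contact_force: [0.1, 0.4, 1.9]
gripper_width: 0.403
```

Call:
play_rows:
  commands:
    - {"dx": 0,"dy": 0,"dz": -3,"rx": 0,"ry": 0,"rz": 0,"claw": 1}
    - {"dx": 0,"dy": 0,"dz": -7,"rx": 0,"ry": 0,"rz": 0,"claw": 1}
    - {"dx": 0,"dy": 0,"dz": -11,"rx": 0,"ry": 0,"rz": 0,"claw": 1}
    - {"dx": 0,"dy": 0,"dz": -14,"rx": 0,"ry": 0,"rz": 0,"claw": 1}
    - {"dx": 0,"dy": 0,"dz": -14,"rx": 0,"ry": 0,"rz": 0,"claw": 1}

```text
time: 17.05
tool_pos: [0.4494, 0.0018, 0.1564]
tool_rot: [0.005, 0.705, 0.709, 0.004]
contact_force: [0.1, 0.7, -1.5]
gripper_width: 0.402
```

```bash
python3 -c "
from h import *
cv2.imwrite('pics/w12.png',grab_frame('wrist'))
go(.624,-.065,.12)"
```

```text
t 17.1 pos [0.4478 0.0021 0.1535] w 0.402 F [-0.6 -0.  -1.6]
d cm [-6.8  17.56  3.49] r [0.008 0.001 0.005] rows 4
```

View pics/w12.png

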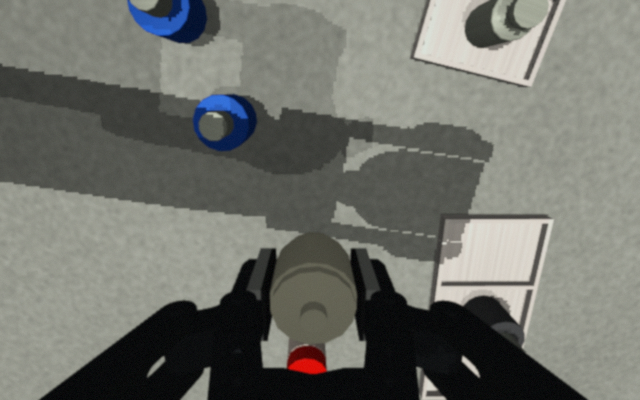

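Call:
play_rows:
  commands:
    - {"dx": -6.8,"dy": 17.6,"dz": 1,"rx": 0.008,"ry": 0,"rz": 0,"claw": 1}
    - {"dx": -6.8,"dy": 17.6,"dz": 1,"rx": 0.008,"ry": 0,"rz": 0,"claw": 1}
    - {"dx": -6.8,"dy": 17.6,"dz": 3,"rx": 0.008,"ry": 0,"rz": 0,"claw": 1}
    - {"dx": -6.8,"dy": 17.6,"dz": 3.5,"rx": 0.008,"ry": 0,"rz": 0,"claw": 1}
    - {"dx": -6.8,"dy": 17.6,"dz": 3.5,"rx": 0.008,"ry": 0,"rz": 0,"claw": 1}

```text
time: 17.6
tool_pos: [0.6239, -0.0661, 0.1113]
tool_rot: [-0.004, 0.706, 0.708, -0.004]
contact_force: [-1.5, 0.2, -1.8]
gripper_width: 0.399
```

```bash
python3 -c "
from h import *
go(.624,-.065,.04)"
```

```text
t 17.6 pos [ 0.6239 -0.0661  0.1113] w 0.399 F [-1.5  0.2 -1.8]
d cm [0.11 0.09 7.13] r [-0.011 -0.001  0.004] rows 2
```

Call:
play_rows:
  commands:
    - {"dx": 0.1,"dy": 0.1,"dz": 3,"rx": -0.011,"ry": 0,"rz": 0,"claw": 1}
    - {"dx": 0.1,"dy": 0.1,"dz": 5,"rx": -0.011,"ry": 0,"rz": 0,"claw": 1}
    - {"dx": 0.1,"dy": 0.1,"dz": 7,"rx": -0.011,"ry": 0,"rz": 0,"claw": 1}
    - {"dx": 0.1,"dy": 0.1,"dz": 7,"rx": -0.011,"ry": 0,"rz": 0,"claw": 1}
    - {"dx": 0.1,"dy": 0.1,"dz": 7,"rx": -0.011,"ry": 0,"rz": 0,"claw": 1}

```text
time: 18.1
tool_pos: [0.6227, -0.0646, 0.0401]
tool_rot: [-0.002, 0.706, 0.709, -0.001]
contact_force: [1.2, 0.2, -0.2]
gripper_width: 0.405
```

```bash
python3 -c "
from h import *
go(.624,-.065,.018)
cv2.imwrite('pics/w13.png',grab_frame('wrist'))"
```

```text
t 18.1 pos [ 0.6227 -0.0646  0.0401] w 0.405 F [ 1.2  0.2 -0.2]
d cm [-0.04  0.14  2.21] r [-0.003 -0.002  0.004] rows 1
```

View pics/w13.png

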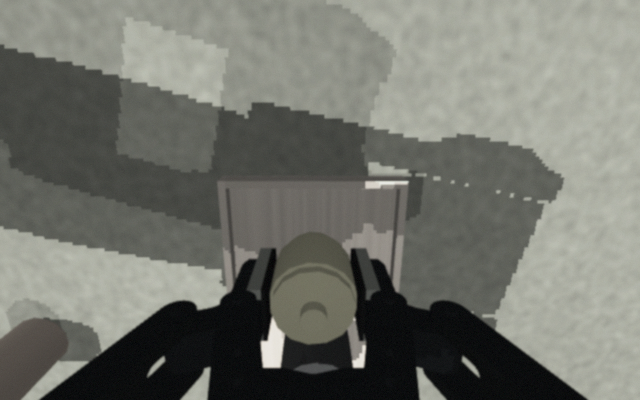

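The crucible is inside the end compartment, with the outer wall at row 180. Lowering.

Call:
play_rows:
  commands:
    - {"dx": 0,"dy": 0.1,"dz": 1,"rx": -0.003,"ry": 0,"rz": 0,"claw": 1}
    - {"dx": 0,"dy": 0.1,"dz": 1.7,"rx": -0.003,"ry": 0,"rz": 0,"claw": 1}
    - {"dx": 0,"dy": 0.1,"dz": 2.2,"rx": -0.003,"ry": 0,"rz": 0,"claw": 1}
    - {"dx": 0,"dy": 0.1,"dz": 2.2,"rx": -0.003,"ry": 0,"rz": 0,"claw": 1}
    - {"dx": 0,"dy": 0.1,"dz": 2.2,"rx": -0.003,"ry": 0,"rz": 0,"claw": 1}

```text
time: 18.65
tool_pos: [0.6247, -0.0649, 0.0194]
tool_rot: [0.0, 0.706, 0.709, 0.001]
contact_force: [-0.2, 0.5, -1.3]
gripper_width: 0.406
```

Call:
play_rows:
  commands:
    - {"dx": 0,"dy": 0,"dz": 0.1,"rx": 0,"ry": 0,"rz": 0,"claw": 1}
    - {"dx": 0,"dy": 0,"dz": 0.2,"rx": 0,"ry": 0,"rz": 0,"claw": 1}
    - {"dx": 0,"dy": 0,"dz": 0.2,"rx": 0,"ry": 0,"rz": 0,"claw": 1}

```text
time: 18.95
tool_pos: [0.6248, -0.0648, 0.0175]
tool_rot: [0.0, 0.706, 0.709, 0.001]
contact_force: [0.3, -0.2, -1.3]
gripper_width: 0.397
```

Call:
play_rows:
  commands:
    - {"dx": 0,"dy": 0,"dz": 0.1,"rx": 0,"ry": 0,"rz": 0,"claw": 1}
    - {"dx": 0,"dy": 0,"dz": 0.1,"rx": 0,"ry": 0,"rz": 0,"claw": 1}

```text
time: 19.15
tool_pos: [0.6247, -0.0649, 0.0164]
tool_rot: [0.0, 0.706, 0.709, 0.001]
contact_force: [-0.3, -0.5, -0.5]
gripper_width: 0.407
```

Call:
play_rows:
  commands:
    - {"dx": 0,"dy": 0,"dz": 0.1,"rx": 0,"ry": 0,"rz": 0,"claw": 1}
    - {"dx": 0,"dy": 0,"dz": 0.1,"rx": 0,"ry": 0,"rz": 0,"claw": 1}

```text
time: 19.35
tool_pos: [0.6248, -0.0648, 0.0154]
tool_rot: [0.0, 0.706, 0.709, 0.001]
contact_force: [0.7, -0.2, -0.7]
gripper_width: 0.403
```

Call:
play_rows:
  commands:
    - {"dx": 0,"dy": 0,"dz": 0.1,"rx": 0,"ry": 0,"rz": 0,"claw": 1}
    - {"dx": 0,"dy": 0,"dz": 0.1,"rx": 0,"ry": 0,"rz": 0,"claw": 1}

```text
time: 19.55
tool_pos: [0.6249, -0.0648, 0.0154]
tool_rot: [0.0, 0.706, 0.709, 0.001]
contact_force: [-2.4, 0.8, 4.4]
gripper_width: 0.401
```

Contact. Release and rise.

Call:
play_rows:
  commands:
    - {"dx": 0,"dy": 0,"dz": 0,"rx": 0,"ry": 0,"rz": 0,"claw": 0.4}
    - {"dx": 0,"dy": 0,"dz": 0,"rx": 0,"ry": 0,"rz": 0,"claw": 0.2}
    - {"dx": 0,"dy": 0,"dz": 0,"rx": 0,"ry": 0,"rz": 0,"claw": 0.15}
    - {"dx": 0,"dy": 0,"dz": 0,"rx": 0,"ry": 0,"rz": 0,"claw": 0.15}

```text
time: 19.95
tool_pos: [0.6249, -0.0648, 0.0152]
tool_rot: [0.0, 0.706, 0.709, 0.001]
contact_force: [-0.9, -0.0, -0.6]
gripper_width: 0.848
```

Call:
play_rows:
  commands:
    - {"dx": 0,"dy": 0,"dz": -4,"rx": 0,"ry": 0,"rz": 0,"claw": 0.15}
    - {"dx": 0,"dy": 0,"dz": -9,"rx": 0,"ry": 0,"rz": 0,"claw": 0.15}
    - {"dx": 0,"dy": 0,"dz": -14,"rx": 0,"ry": 0,"rz": 0,"claw": 0}
    - {"dx": 0,"dy": 0,"dz": -15,"rx": 0,"ry": 0,"rz": 0,"claw": 0}
    - {"dx": 0,"dy": 0,"dz": -15,"rx": 0,"ry": 0,"rz": 0,"claw": 0}

```text
time: 20.45
tool_pos: [0.6265, -0.0654, 0.1689]
tool_rot: [0.003, 0.706, 0.709, 0.003]
contact_force: [-0.1, 0.4, -1.3]
gripper_width: 1.001
```

```bash
python3 -c "
from h import *
cv2.imwrite('pics/w14.png',grab_frame('wrist'))
go(.4465,-.1415,.17)"
```

```text
t 20.5 pos [ 0.6249 -0.0651  0.1657] w 1.003 F [ 0.3 -0.5 -0.7]
d cm [ -7.57 -17.87  -0.49] r [ 0.003 -0.001  0.004] rows 4
```

View pics/w14.png

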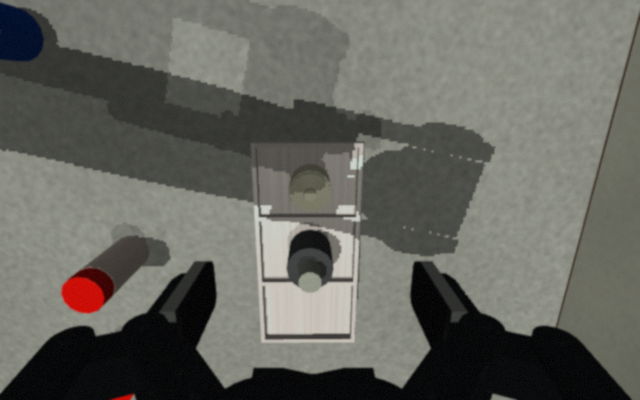

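The crucible and die are both upright in their compartments. Next is the tall jar.

Call:
play_rows:
  commands:
    - {"dx": -7.6,"dy": -17.9,"dz": -0.5,"rx": 0.003,"ry": 0,"rz": 0,"claw": 0}
    - {"dx": -7.6,"dy": -17.9,"dz": -0.5,"rx": 0.003,"ry": 0,"rz": 0,"claw": 0}
    - {"dx": -7.6,"dy": -17.9,"dz": -0.5,"rx": 0.003,"ry": 0,"rz": 0,"claw": 0}
    - {"dx": -7.6,"dy": -17.9,"dz": -0.5,"rx": 0.003,"ry": 0,"rz": 0,"claw": 0}
    - {"dx": -7.6,"dy": -17.9,"dz": -0.5,"rx": 0.003,"ry": 0,"rz": 0,"claw": 0}

```text
time: 21.0
tool_pos: [0.4409, -0.142, 0.1657]
tool_rot: [-0.004, 0.707, 0.707, -0.001]
contact_force: [0.5, -0.1, 0.5]
gripper_width: 0.999
```

```bash
python3 -c "
from h import *
s=monitor.state();P=(s['tool_pos'],s['tool_rot'])
im=grab_frame('wrist');cv2.imwrite('pics/w15.png',im);im=im.astype(int)
m=((im[...,2]>130)&(im[...,1]<70)).astype('uint8')
n,l,st,c=cv2.connectedComponentsWithStats(m); print(st[1:].tolist(),c[1:])
for i in range(1,n):
  if st[i,4]>150: print(c[i],cast('wrist',c[i],.08,P))
go(.4465,-.1415,.10)"
```

```text
[[335, 189, 1, 1, 1], [333, 197, 11, 6, 54], [271, 301, 54, 46, 1895]] [[335.         189.        ]
 [337.87037037 199.62962963]
 [297.63271768 323.45646438]]
[297.63271768 323.45646438] [ 0.42873037 -0.24177542]
t 21.05 pos [ 0.4431 -0.1417  0.1666] w 1.0 F [-0.1  0.2  0.8]
d cm [-0.01  0.37  6.66] r [-0.004 -0.003  0.001] rows 2
```

View pics/w15.png

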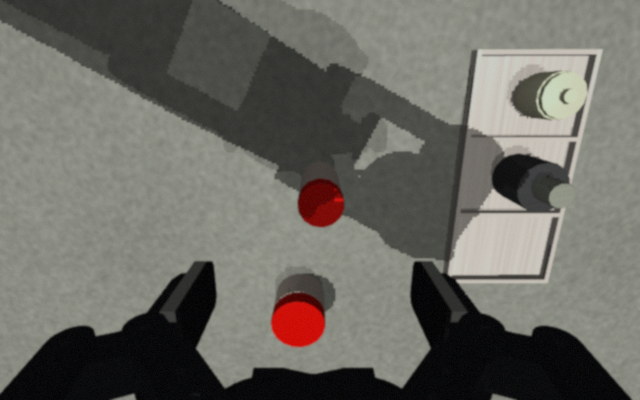

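```bash
python3 -c "
from h import *
P=(np.array([.4409,-.142,.1657]),np.array([-.004,.707,.707,-.001]))
print(cast('wrist',(321,203.5),.08,P),cast('wrist',(298,323),.05,P))
go(.4465,-.1415,.027)"
```

```text
[ 0.44685767 -0.14009343] [ 0.42723919 -0.2643887 ]
t 21.05 pos [ 0.4431 -0.1417  0.1666] w 1.0 F [-0.1  0.2  0.8]
d cm [-0.03  0.4  13.96] r [-0.004 -0.003  0.001] rows 3
```

Call:
play_rows:
  commands:
    - {"dx": 0,"dy": 0.4,"dz": 3,"rx": -0.004,"ry": -0.003,"rz": 0,"claw": 0}
    - {"dx": 0,"dy": 0.4,"dz": 6,"rx": -0.004,"ry": -0.003,"rz": 0,"claw": 0}
    - {"dx": 0,"dy": 0.4,"dz": 9,"rx": -0.004,"ry": -0.003,"rz": 0,"claw": 0}
    - {"dx": 0,"dy": 0.4,"dz": 12,"rx": -0.004,"ry": -0.003,"rz": 0,"claw": 0}
    - {"dx": 0,"dy": 0.4,"dz": 13.9,"rx": -0.004,"ry": -0.003,"rz": 0,"claw": 0}

```text
time: 21.55
tool_pos: [0.4447, -0.1394, 0.0233]
tool_rot: [-0.003, 0.706, 0.708, -0.001]
contact_force: [0.0, 0.1, -0.4]
gripper_width: 1.003
```

```bash
python3 -c "
from h import *
go(.4467,-.141,.027)"
```

```text
t 21.55 pos [ 0.4447 -0.1394  0.0233] w 1.003 F [ 0.   0.1 -0.4]
d cm [-0.15  0.2  -0.38] r [-0.006 -0.003  0.002] rows 1
```

Call:
play_rows:
  commands:
    - {"dx": -0.15,"dy": 0.2,"dz": -0.4,"rx": -0.006,"ry": -0.003,"rz": 0,"claw": 0.1}
    - {"dx": -0.15,"dy": 0.2,"dz": -0.4,"rx": -0.006,"ry": -0.003,"rz": 0,"claw": 0.3}
    - {"dx": -0.15,"dy": 0.2,"dz": -0.4,"rx": -0.006,"ry": -0.003,"rz": 0,"claw": 0.45}
    - {"dx": -0.15,"dy": 0.2,"dz": -0.4,"rx": -0.006,"ry": -0.003,"rz": 0,"claw": 0.5}
    - {"dx": -0.15,"dy": 0.2,"dz": -0.4,"rx": -0.006,"ry": -0.003,"rz": 0,"claw": 0.5}

```text
time: 22.05
tool_pos: [0.4476, -0.1413, 0.0284]
tool_rot: [0.001, 0.706, 0.708, 0.0]
contact_force: [0.1, 0.3, 0.2]
gripper_width: 0.502
```

Call:
play_rows:
  commands:
    - {"dx": 0,"dy": 0,"dz": 0,"rx": 0,"ry": 0,"rz": 0,"claw": 0.6}
    - {"dx": 0,"dy": 0,"dz": 0,"rx": 0,"ry": 0,"rz": 0,"claw": 1}
    - {"dx": 0,"dy": 0,"dz": 0,"rx": 0,"ry": 0,"rz": 0,"claw": 1}
    - {"dx": 0,"dy": 0,"dz": 0,"rx": 0,"ry": 0,"rz": 0,"claw": 1}
    - {"dx": 0,"dy": 0,"dz": 0,"rx": 0,"ry": 0,"rz": 0,"claw": 1}

```text
time: 22.55
tool_pos: [0.4481, -0.1416, 0.0292]
tool_rot: [0.001, 0.706, 0.708, 0.001]
contact_force: [-1.2, 0.6, 6.1]
gripper_width: 0.382
```

Call:
play_rows:
  commands:
    - {"dx": 0,"dy": 0,"dz": -3,"rx": 0,"ry": 0,"rz": 0,"claw": 1}
    - {"dx": 0,"dy": 0,"dz": -7,"rx": 0,"ry": 0,"rz": 0,"claw": 1}
    - {"dx": 0,"dy": 0,"dz": -11,"rx": 0,"ry": 0,"rz": 0,"claw": 1}
    - {"dx": 0,"dy": 0,"dz": -14,"rx": 0,"ry": 0,"rz": 0,"claw": 1}
    - {"dx": 0,"dy": 0,"dz": -14,"rx": 0,"ry": 0,"rz": 0,"claw": 1}

```text
time: 23.05
tool_pos: [0.4504, -0.1428, 0.1744]
tool_rot: [0.006, 0.706, 0.708, 0.002]
contact_force: [0.4, -0.2, -0.8]
gripper_width: 0.378
```

```bash
python3 -c "
from h import *
cv2.imwrite('pics/w16.png',grab_frame('wrist'))
go(.624,-.205,.14)"
```

```text
t 23.1 pos [ 0.449  -0.1421  0.1714] w 0.383 F [-0.3 -0.4 -1.4]
d cm [-6.32 17.47  3.29] r [0.007 0.003 0.002] rows 4
```

View pics/w16.png

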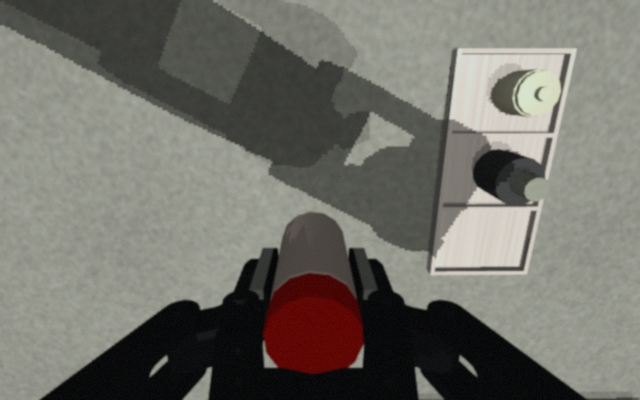

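Call:
play_rows:
  commands:
    - {"dx": -6.3,"dy": 17.5,"dz": 1,"rx": 0.007,"ry": 0.003,"rz": 0,"claw": 1}
    - {"dx": -6.3,"dy": 17.5,"dz": 1,"rx": 0.007,"ry": 0.003,"rz": 0,"claw": 1}
    - {"dx": -6.3,"dy": 17.5,"dz": 2,"rx": 0.007,"ry": 0.003,"rz": 0,"claw": 1}
    - {"dx": -6.3,"dy": 17.5,"dz": 3,"rx": 0.007,"ry": 0.003,"rz": 0,"claw": 1}
    - {"dx": -6.3,"dy": 17.5,"dz": 3,"rx": 0.007,"ry": 0.003,"rz": 0,"claw": 1}

```text
time: 23.6
tool_pos: [0.6241, -0.2048, 0.1343]
tool_rot: [-0.005, 0.706, 0.708, -0.002]
contact_force: [-1.4, 1.0, -1.6]
gripper_width: 0.383
```

```bash
python3 -c "
from h import *
go(.624,-.206,.06)"
```

```text
t 23.6 pos [ 0.6241 -0.2048  0.1343] w 0.383 F [-1.4  1.  -1.6]
d cm [-0.15  0.06  7.43] r [-0.009 -0.004  0.002] rows 2
```

Call:
play_rows:
  commands:
    - {"dx": -0.1,"dy": 0.1,"dz": 3,"rx": -0.009,"ry": -0.004,"rz": 0,"claw": 1}
    - {"dx": -0.1,"dy": 0.1,"dz": 5.5,"rx": -0.009,"ry": -0.004,"rz": 0,"claw": 1}
    - {"dx": -0.1,"dy": 0.1,"dz": 7.4,"rx": -0.009,"ry": -0.004,"rz": 0,"claw": 1}
    - {"dx": -0.1,"dy": 0.1,"dz": 7.4,"rx": -0.009,"ry": -0.004,"rz": 0,"claw": 1}
    - {"dx": -0.1,"dy": 0.1,"dz": 7.4,"rx": -0.009,"ry": -0.004,"rz": 0,"claw": 1}

```text
time: 24.1
tool_pos: [0.6232, -0.205, 0.0591]
tool_rot: [-0.001, 0.706, 0.708, -0.001]
contact_force: [-0.4, -0.7, -1.0]
gripper_width: 0.381
```

```bash
python3 -c "
from h import *
go(.624,-.206,.036)
cv2.imwrite('pics/w17.png',grab_frame('wrist'))"
```

```text
t 24.1 pos [ 0.6232 -0.205   0.0591] w 0.381 F [-0.4 -0.7 -1. ]
d cm [-0.11  0.09  2.31] r [-0.003 -0.001  0.002] rows 1
```

View pics/w17.png

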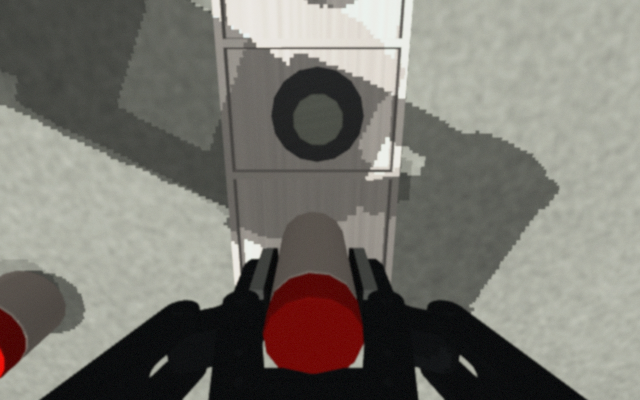

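The die is centred and the jar is clear of the divider at row 172. Lowering.

Call:
play_rows:
  commands:
    - {"dx": -0.1,"dy": 0.1,"dz": 1,"rx": -0.003,"ry": 0,"rz": 0,"claw": 1}
    - {"dx": -0.1,"dy": 0.1,"dz": 1.8,"rx": -0.003,"ry": 0,"rz": 0,"claw": 1}
    - {"dx": -0.1,"dy": 0.1,"dz": 2.3,"rx": -0.003,"ry": 0,"rz": 0,"claw": 1}
    - {"dx": -0.1,"dy": 0.1,"dz": 2.4,"rx": -0.003,"ry": 0,"rz": 0,"claw": 1}
    - {"dx": -0.1,"dy": 0.1,"dz": 2.4,"rx": -0.003,"ry": 0,"rz": 0,"claw": 1}

```text
time: 24.65
tool_pos: [0.6251, -0.2064, 0.0363]
tool_rot: [0.001, 0.706, 0.708, 0.001]
contact_force: [0.2, -0.4, -1.0]
gripper_width: 0.376
```

Call:
play_rows:
  commands:
    - {"dx": 0,"dy": 0,"dz": 0.1,"rx": 0,"ry": 0,"rz": 0,"claw": 1}
    - {"dx": 0,"dy": 0,"dz": 0.2,"rx": 0,"ry": 0,"rz": 0,"claw": 1}
    - {"dx": 0,"dy": 0,"dz": 0.2,"rx": 0,"ry": 0,"rz": 0,"claw": 1}

```text
time: 24.95
tool_pos: [0.6251, -0.2064, 0.0343]
tool_rot: [0.001, 0.706, 0.708, 0.001]
contact_force: [0.5, -0.1, -1.3]
gripper_width: 0.379
```

Call:
play_rows:
  commands:
    - {"dx": 0,"dy": 0,"dz": 0.1,"rx": 0,"ry": 0,"rz": 0,"claw": 1}
    - {"dx": 0,"dy": 0,"dz": 0.1,"rx": 0,"ry": 0,"rz": 0,"claw": 1}

```text
time: 25.15
tool_pos: [0.6252, -0.2064, 0.0334]
tool_rot: [0.001, 0.706, 0.708, 0.001]
contact_force: [-0.5, -0.3, -0.1]
gripper_width: 0.38
```

Call:
play_rows:
  commands:
    - {"dx": 0,"dy": 0,"dz": 0.1,"rx": 0,"ry": 0,"rz": 0,"claw": 1}
    - {"dx": 0,"dy": 0,"dz": 0.1,"rx": 0,"ry": 0,"rz": 0,"claw": 1}

```text
time: 25.35
tool_pos: [0.6253, -0.2064, 0.0333]
tool_rot: [0.001, 0.706, 0.708, 0.001]
contact_force: [-2.9, 1.3, 5.0]
gripper_width: 0.387
```

Call:
play_rows:
  commands:
    - {"dx": 0,"dy": 0,"dz": 0,"rx": 0,"ry": 0,"rz": 0,"claw": 0.45}
    - {"dx": 0,"dy": 0,"dz": 0,"rx": 0,"ry": 0,"rz": 0,"claw": 0.3}
    - {"dx": 0,"dy": 0,"dz": 0,"rx": 0,"ry": 0,"rz": 0,"claw": 0.15}
    - {"dx": 0,"dy": 0,"dz": 0,"rx": 0,"ry": 0,"rz": 0,"claw": 0.15}
    - {"dx": 0,"dy": 0,"dz": 0,"rx": 0,"ry": 0,"rz": 0,"claw": 0.15}

```text
time: 25.85
tool_pos: [0.6253, -0.2064, 0.0331]
tool_rot: [0.001, 0.706, 0.708, 0.001]
contact_force: [-0.2, -0.6, -0.8]
gripper_width: 0.851
```

Call:
play_rows:
  commands:
    - {"dx": 0,"dy": 0,"dz": -3,"rx": 0,"ry": 0,"rz": 0,"claw": 0.15}
    - {"dx": 0,"dy": 0,"dz": -7,"rx": 0,"ry": 0,"rz": 0,"claw": 0.15}
    - {"dx": 0,"dy": 0,"dz": -12,"rx": 0,"ry": 0,"rz": 0,"claw": 0}
    - {"dx": 0,"dy": 0,"dz": -15,"rx": 0,"ry": 0,"rz": 0,"claw": 0}
    - {"dx": 0,"dy": 0,"dz": -15,"rx": 0,"ry": 0,"rz": 0,"claw": 0}

```text
time: 26.35
tool_pos: [0.6283, -0.2079, 0.1909]
tool_rot: [0.006, 0.706, 0.708, 0.003]
contact_force: [-0.4, 0.4, 0.6]
gripper_width: 1.004
```

```bash
python3 -c "
from h import *
cv2.imwrite('pics/w18.png',grab_frame('wrist'))
go(.427,-.2655,.17)"
```

```text
t 26.4 pos [ 0.6268 -0.2073  0.1872] w 0.998 F [ 0.4 -1.1 -0. ]
d cm [ -5.78 -20.     1.57] r [0.009 0.003 0.002] rows 5
```

View pics/w18.png

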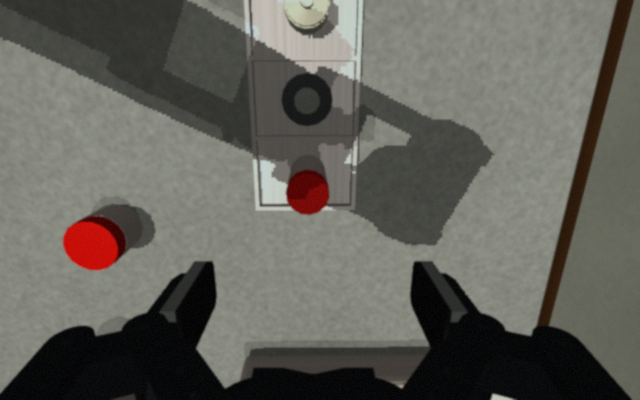

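All three pressing-kit things are upright in place. Last is the short jar.

Call:
play_rows:
  commands:
    - {"dx": -5.8,"dy": -20,"dz": 1.5,"rx": 0.009,"ry": 0.003,"rz": 0,"claw": 0}
    - {"dx": -5.8,"dy": -20,"dz": 1.5,"rx": 0.009,"ry": 0.003,"rz": 0,"claw": 0}
    - {"dx": -5.8,"dy": -20,"dz": 1.5,"rx": 0.009,"ry": 0.003,"rz": 0,"claw": 0}
    - {"dx": -5.8,"dy": -20,"dz": 1.5,"rx": 0.009,"ry": 0.003,"rz": 0,"claw": 0}
    - {"dx": -5.8,"dy": -20,"dz": 1.5,"rx": 0.009,"ry": 0.003,"rz": 0,"claw": 0}

```text
time: 26.9
tool_pos: [0.422, -0.2653, 0.167]
tool_rot: [-0.003, 0.708, 0.707, -0.001]
contact_force: [-0.4, 0.0, -0.5]
gripper_width: 0.999
```

```bash
python3 -c "
from h import *
s=monitor.state();P=(s['tool_pos'],s['tool_rot']);print(P)
im=grab_frame('wrist');cv2.imwrite('pics/w19.png',im)
go(.427,-.2655,.10)"
```

```text
(array([ 0.422028  , -0.26525447,  0.16704234]), array([-0.00339564,  0.70766392,  0.70654056, -0.00082198]))
t 26.95 pos [ 0.4234 -0.2655  0.1679] w 1.002 F [0.5 0.3 0.7]
d cm [-0.02  0.39  6.79] r [-0.004 -0.003 -0.001] rows 2
```

View pics/w19.png

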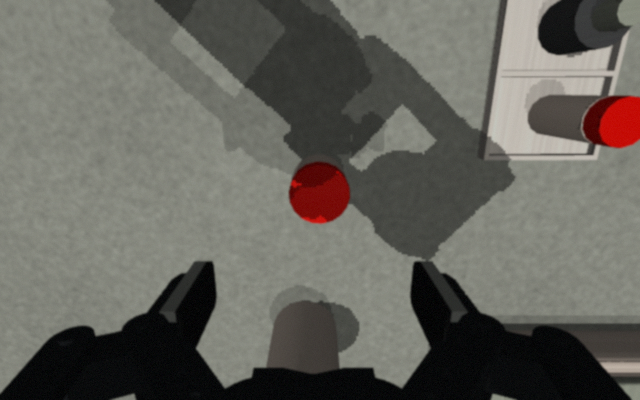

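```bash
python3 -c "
from h import *
P=(np.array([ 0.422028  , -0.26525447,  0.16704234]), np.array([-0.00339564,  0.70766392,  0.70654056, -0.00082198]))
print(cast('wrist',(320,192),.05,P))
go(.427,-.2655,.0115)"
```

```text
[ 0.4278264  -0.26408251]
t 26.95 pos [ 0.4234 -0.2655  0.1679] w 1.002 F [0.5 0.3 0.7]
d cm [-0.05  0.42 15.64] r [-0.004 -0.003 -0.001] rows 4
```

Call:
play_rows:
  commands:
    - {"dx": 0,"dy": 0.45,"dz": 4,"rx": -0.004,"ry": -0.003,"rz": 0,"claw": 0}
    - {"dx": 0,"dy": 0.45,"dz": 8,"rx": -0.004,"ry": -0.003,"rz": 0,"claw": 0}
    - {"dx": 0,"dy": 0.45,"dz": 11,"rx": -0.004,"ry": -0.003,"rz": 0,"claw": 0}
    - {"dx": 0,"dy": 0.45,"dz": 11,"rx": -0.004,"ry": -0.003,"rz": 0,"claw": 0}

```text
time: 27.35
tool_pos: [0.4247, -0.2618, 0.052]
tool_rot: [-0.006, 0.707, 0.707, -0.0]
contact_force: [-0.1, 0.5, -0.3]
gripper_width: 1.005
```

```bash
python3 -c "
from h import *
go(.4273,-.265,.0115)"
```

```text
t 27.35 pos [ 0.4247 -0.2618  0.052 ] w 1.005 F [-0.1  0.5 -0.3]
d cm [-0.35  0.3   4.05] r [-0.009 -0.008 -0.001] rows 1
```

Call:
play_rows:
  commands:
    - {"dx": -0.35,"dy": 0.3,"dz": 1.5,"rx": -0.009,"ry": -0.008,"rz": 0,"claw": 0}
    - {"dx": -0.35,"dy": 0.3,"dz": 3,"rx": -0.009,"ry": -0.008,"rz": 0,"claw": 0}
    - {"dx": -0.35,"dy": 0.3,"dz": 4,"rx": -0.009,"ry": -0.008,"rz": 0,"claw": 0}
    - {"dx": -0.35,"dy": 0.3,"dz": 4,"rx": -0.009,"ry": -0.008,"rz": 0,"claw": 0}
    - {"dx": -0.35,"dy": 0.3,"dz": 4,"rx": -0.009,"ry": -0.008,"rz": 0,"claw": 0.2}

```text
time: 27.85
tool_pos: [0.4282, -0.2654, 0.0129]
tool_rot: [0.001, 0.707, 0.707, 0.0]
contact_force: [0.2, -0.8, 0.1]
gripper_width: 0.856
```

```bash
python3 -c "
from h import *
go(.4273,-.265,.0115)"
```

```text
t 27.85 pos [ 0.4282 -0.2654  0.0129] w 0.856 F [ 0.2 -0.8  0.1]
d cm [ 0.04 -0.09  0.14] r [ 0.001  0.001 -0.   ] rows 1
```

Call:
play_rows:
  commands:
    - {"dx": 0,"dy": -0.1,"dz": 0.15,"rx": 0,"ry": 0,"rz": 0,"claw": 0.3}
    - {"dx": 0,"dy": -0.1,"dz": 0.15,"rx": 0,"ry": 0,"rz": 0,"claw": 0.4}
    - {"dx": 0,"dy": -0.1,"dz": 0.15,"rx": 0,"ry": 0,"rz": 0,"claw": 1}
    - {"dx": 0,"dy": -0.1,"dz": 0.15,"rx": 0,"ry": 0,"rz": 0,"claw": 1}
    - {"dx": 0,"dy": -0.1,"dz": 0.15,"rx": 0,"ry": 0,"rz": 0,"claw": 1}

```text
time: 28.35
tool_pos: [0.428, -0.2661, 0.0128]
tool_rot: [0.002, 0.707, 0.707, 0.0]
contact_force: [0.1, 0.0, 6.4]
gripper_width: 0.571
```

Call:
play_rows:
  commands:
    - {"dx": 0,"dy": 0,"dz": 0,"rx": 0,"ry": 0,"rz": 0,"claw": 1}
    - {"dx": 0,"dy": 0,"dz": 0,"rx": 0,"ry": 0,"rz": 0,"claw": 1}
    - {"dx": 0,"dy": 0,"dz": 0,"rx": 0,"ry": 0,"rz": 0,"claw": 1}

```text
time: 28.65
tool_pos: [0.428, -0.2661, 0.0128]
tool_rot: [0.002, 0.707, 0.707, 0.0]
contact_force: [0.1, -0.2, 2.2]
gripper_width: 0.568
```

Call:
play_rows:
  commands:
    - {"dx": 0,"dy": 0,"dz": -3,"rx": 0,"ry": 0,"rz": 0,"claw": 1}
    - {"dx": 0,"dy": 0,"dz": -8,"rx": 0,"ry": 0,"rz": 0,"claw": 1}
    - {"dx": 0,"dy": 0,"dz": -13,"rx": 0,"ry": 0,"rz": 0,"claw": 1}
    - {"dx": 0,"dy": 0,"dz": -17,"rx": 0,"ry": 0,"rz": 0,"claw": 1}
    - {"dx": 0,"dy": 0,"dz": -17,"rx": 0,"ry": 0,"rz": 0,"claw": 1}

```text
time: 29.15
tool_pos: [0.4304, -0.2681, 0.1901]
tool_rot: [0.008, 0.707, 0.707, 0.001]
contact_force: [1.3, -1.0, -0.7]
gripper_width: 0.565
```

```bash
python3 -c "
from h import *
cv2.imwrite('pics/w20.png',grab_frame('wrist'))
go(.603,.204,.18)"
```

```text
t 29.2 pos [ 0.429  -0.2669  0.1862] w 0.568 F [ 0.   0.4 -2.1]
d cm [47.1  17.39  0.44] r [ 0.008  0.007 -0.   ] rows 11
```

View pics/w20.png

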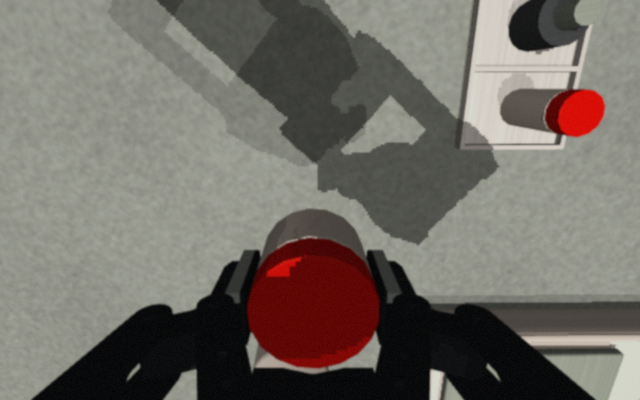

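Call:
play_rows:
  commands:
    - {"dx": 47.1,"dy": 17.4,"dz": 0.4,"rx": 0.008,"ry": 0.007,"rz": 0,"claw": 1}
    - {"dx": 47.1,"dy": 17.4,"dz": 0.4,"rx": 0.008,"ry": 0.007,"rz": 0,"claw": 1}
    - {"dx": 47.1,"dy": 17.4,"dz": 0.4,"rx": 0.008,"ry": 0.007,"rz": 0,"claw": 1}
    - {"dx": 47.1,"dy": 17.4,"dz": 0.4,"rx": 0.008,"ry": 0.007,"rz": 0,"claw": 1}
    - {"dx": 47.1,"dy": 17.4,"dz": 0.4,"rx": 0.008,"ry": 0.007,"rz": 0,"claw": 1}

```text
time: 29.7
tool_pos: [0.5138, -0.0293, 0.1785]
tool_rot: [-0.002, 0.707, 0.707, -0.001]
contact_force: [1.0, -0.6, -1.6]
gripper_width: 0.569
```

```bash
python3 -c "
from h import *
go(.603,.204,.15)"
```

```text
t 29.7 pos [ 0.5138 -0.0293  0.1785] w 0.569 F [ 1.  -0.6 -1.6]
d cm [23.33  8.92  2.83] r [-0.004 -0.001 -0.001] rows 6
```

Call:
play_rows:
  commands:
    - {"dx": 23.3,"dy": 8.9,"dz": 1.5,"rx": -0.004,"ry": 0,"rz": 0,"claw": 1}
    - {"dx": 23.3,"dy": 8.9,"dz": 1.5,"rx": -0.004,"ry": 0,"rz": 0,"claw": 1}
    - {"dx": 23.3,"dy": 8.9,"dz": 1.5,"rx": -0.004,"ry": 0,"rz": 0,"claw": 1}
    - {"dx": 23.3,"dy": 8.9,"dz": 1.5,"rx": -0.004,"ry": 0,"rz": 0,"claw": 1}
    - {"dx": 23.3,"dy": 8.9,"dz": 2,"rx": -0.004,"ry": 0,"rz": 0,"claw": 1}

```text
time: 30.2
tool_pos: [0.6012, 0.2035, 0.1558]
tool_rot: [-0.001, 0.707, 0.707, -0.001]
contact_force: [1.0, -1.0, -1.1]
gripper_width: 0.568
```

```bash
python3 -c "
from h import *
go(.603,.204,.05)"
```

```text
t 30.2 pos [0.6012 0.2035 0.1558] w 0.568 F [ 1.  -1.  -1.1]
d cm [ 0.05  0.22 10.58] r [-0.004  0.    -0.   ] rows 3
```

Call:
play_rows:
  commands:
    - {"dx": 0.05,"dy": 0.2,"dz": 3.5,"rx": -0.004,"ry": 0,"rz": 0,"claw": 1}
    - {"dx": 0.05,"dy": 0.2,"dz": 7,"rx": -0.004,"ry": 0,"rz": 0,"claw": 1}
    - {"dx": 0.05,"dy": 0.2,"dz": 10,"rx": -0.004,"ry": 0,"rz": 0,"claw": 1}
    - {"dx": 0.05,"dy": 0.2,"dz": 10.5,"rx": -0.004,"ry": 0,"rz": 0,"claw": 1}
    - {"dx": 0.05,"dy": 0.2,"dz": 10.5,"rx": -0.004,"ry": 0,"rz": 0,"claw": 1}

```text
time: 30.7
tool_pos: [0.6005, 0.2034, 0.0476]
tool_rot: [-0.001, 0.707, 0.707, -0.002]
contact_force: [1.3, -0.9, -1.0]
gripper_width: 0.566
```

```bash
python3 -c "
from h import *
go(.603,.204,.019)
cv2.imwrite('pics/w21.png',grab_frame('wrist'))
a=grab_frame('side')[190:290,200:350];cv2.imwrite('pics/s21.png',cv2.resize(a,None,fx=5,fy=5,interpolation=cv2.INTER_CUBIC))"
```

```text
t 30.7 pos [0.6005 0.2034 0.0476] w 0.566 F [ 1.3 -0.9 -1. ]
d cm [0.06 0.27 2.86] r [-0.006  0.001 -0.   ] rows 1
```

View pics/w21.png

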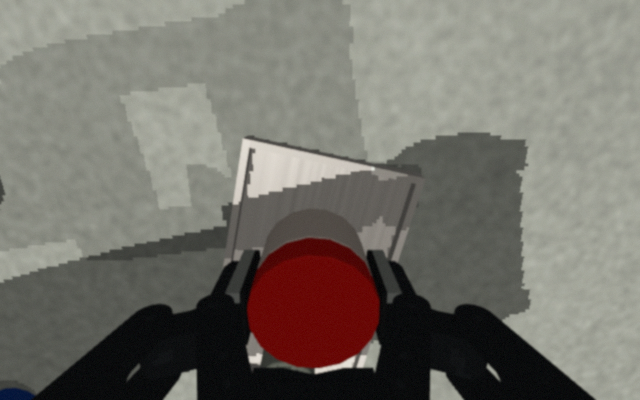

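View pics/s21.png

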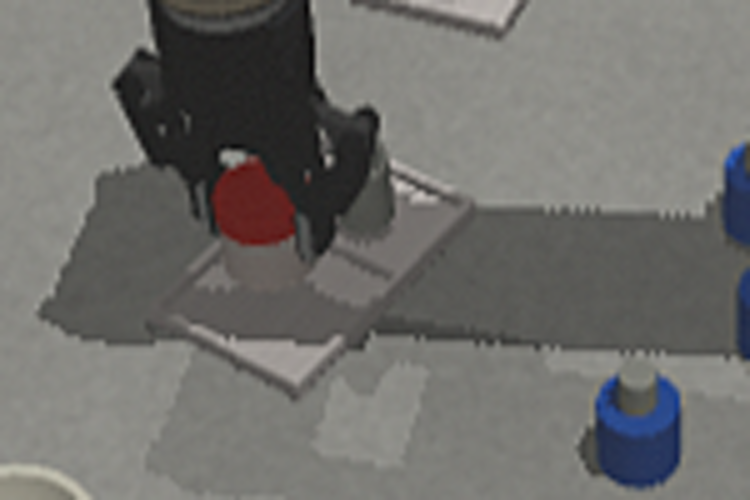

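The jar is over the larger compartment. Expected contact is at TCP z of about 0.0168.

Call:
play_rows:
  commands:
    - {"dx": 0.05,"dy": 0.25,"dz": 1.5,"rx": -0.006,"ry": 0,"rz": 0,"claw": 1}
    - {"dx": 0.05,"dy": 0.25,"dz": 2.4,"rx": -0.006,"ry": 0,"rz": 0,"claw": 1}
    - {"dx": 0.05,"dy": 0.25,"dz": 2.8,"rx": -0.006,"ry": 0,"rz": 0,"claw": 1}
    - {"dx": 0.05,"dy": 0.25,"dz": 2.8,"rx": -0.006,"ry": 0,"rz": 0,"claw": 1}
    - {"dx": 0.05,"dy": 0.25,"dz": 2.8,"rx": -0.006,"ry": 0,"rz": 0,"claw": 1}

```text
time: 31.3
tool_pos: [0.6061, 0.2045, 0.0238]
tool_rot: [0.003, 0.707, 0.707, 0.003]
contact_force: [0.6, -0.2, -0.6]
gripper_width: 0.572
```

Call:
play_rows:
  commands:
    - {"dx": 0,"dy": 0,"dz": 0.15,"rx": 0,"ry": 0,"rz": 0,"claw": 1}
    - {"dx": 0,"dy": 0,"dz": 0.15,"rx": 0,"ry": 0,"rz": 0,"claw": 1}

```text
time: 31.5
tool_pos: [0.6063, 0.2045, 0.0226]
tool_rot: [0.003, 0.707, 0.707, 0.003]
contact_force: [-0.6, -1.4, -1.8]
gripper_width: 0.569
```

Call:
play_rows:
  commands:
    - {"dx": 0,"dy": 0,"dz": 0.15,"rx": 0,"ry": 0,"rz": 0,"claw": 1}
    - {"dx": 0,"dy": 0,"dz": 0.15,"rx": 0,"ry": 0,"rz": 0,"claw": 1}

```text
time: 31.7
tool_pos: [0.6063, 0.2045, 0.021]
tool_rot: [0.003, 0.707, 0.707, 0.003]
contact_force: [-0.9, -0.1, -1.1]
gripper_width: 0.568
```

Call:
play_rows:
  commands:
    - {"dx": 0,"dy": -0.2,"dz": 0.2,"rx": 0.008,"ry": 0,"rz": 0,"claw": 1}
    - {"dx": 0,"dy": -0.2,"dz": 0.35,"rx": 0.008,"ry": 0,"rz": 0,"claw": 1}
    - {"dx": 0,"dy": -0.2,"dz": 0.35,"rx": 0.008,"ry": 0,"rz": 0,"claw": 1}

```text
time: 32.0
tool_pos: [0.604, 0.2044, 0.017]
tool_rot: [-0.0, 0.707, 0.707, -0.0]
contact_force: [0.0, 0.3, -1.9]
gripper_width: 0.572
```

Call:
play_rows:
  commands:
    - {"dx": 0,"dy": 0,"dz": 0.1,"rx": 0,"ry": 0,"rz": 0,"claw": 1}
    - {"dx": 0,"dy": 0,"dz": 0.1,"rx": 0,"ry": 0,"rz": 0,"claw": 1}

```text
time: 32.2
tool_pos: [0.6042, 0.2046, 0.0169]
tool_rot: [-0.0, 0.707, 0.707, -0.0]
contact_force: [-2.2, -1.4, 3.6]
gripper_width: 0.569
```

Contact. Release and rise for a check view of both trays.

Call:
play_rows:
  commands:
    - {"dx": 0,"dy": 0,"dz": 0,"rx": 0,"ry": 0,"rz": 0,"claw": 0.3}
    - {"dx": 0,"dy": 0,"dz": 0,"rx": 0,"ry": 0,"rz": 0,"claw": 0.15}
    - {"dx": 0,"dy": 0,"dz": 0,"rx": 0,"ry": 0,"rz": 0,"claw": 0.05}
    - {"dx": 0,"dy": 0,"dz": 0,"rx": 0,"ry": 0,"rz": 0,"claw": 0.05}
    - {"dx": 0,"dy": 0,"dz": 0,"rx": 0,"ry": 0,"rz": 0,"claw": 0.05}

```text
time: 32.7
tool_pos: [0.6042, 0.2045, 0.0168]
tool_rot: [-0.0, 0.707, 0.707, -0.0]
contact_force: [-0.3, -0.4, -0.1]
gripper_width: 0.948
```

Call:
play_rows:
  commands:
    - {"dx": 0,"dy": 0,"dz": -3,"rx": 0,"ry": 0,"rz": 0,"claw": 0.05}
    - {"dx": 0,"dy": 0,"dz": -7,"rx": 0,"ry": 0,"rz": 0,"claw": 0.05}
    - {"dx": 0,"dy": 0,"dz": -12,"rx": 0,"ry": 0,"rz": 0,"claw": 0}
    - {"dx": 0,"dy": 0,"dz": -17,"rx": 0,"ry": 0,"rz": 0,"claw": 0}
    - {"dx": 0,"dy": 0,"dz": -22,"rx": 0,"ry": 0,"rz": 0,"claw": 0}

```text
time: 33.2
tool_pos: [0.6039, 0.2044, 0.2386]
tool_rot: [-0.0, 0.707, 0.707, -0.0]
contact_force: [0.4, 0.0, -0.0]
gripper_width: 0.996
```

```bash
python3 -c "
from h import *
go(.58,.08,.38)"
```

```text
t 33.2 pos [0.6039 0.2044 0.2386] w 0.996 F [ 0.4  0.  -0. ]
d cm [-12.44  -2.4  -14.14] r [-0.001 -0.    -0.   ] rows 4
```

Call:
play_rows:
  commands:
    - {"dx": -12.4,"dy": -2.4,"dz": -14,"rx": 0,"ry": 0,"rz": 0,"claw": 0}
    - {"dx": -12.4,"dy": -2.4,"dz": -14,"rx": 0,"ry": 0,"rz": 0,"claw": 0}
    - {"dx": -12.4,"dy": -2.4,"dz": -14,"rx": 0,"ry": 0,"rz": 0,"claw": 0}
    - {"dx": -12.4,"dy": -2.4,"dz": -14,"rx": 0,"ry": 0,"rz": 0,"claw": 0}
    - {"dx": -12.4,"dy": -2.4,"dz": -14,"rx": 0,"ry": 0,"rz": 0,"claw": 0}

```text
time: 33.7
tool_pos: [0.5812, 0.0778, 0.3856]
tool_rot: [0.004, 0.709, 0.706, 0.003]
contact_force: [-0.1, -0.0, 0.6]
gripper_width: 0.997
```

Call:
play_rows:
  commands:
    - {"dx": 0,"dy": 0,"dz": 0,"rx": 0,"ry": 0,"rz": 0,"claw": 0}
    - {"dx": 0,"dy": 0,"dz": 0,"rx": 0,"ry": 0,"rz": 0,"claw": 0}
    - {"dx": 0,"dy": 0,"dz": 0,"rx": 0,"ry": 0,"rz": 0,"claw": 0}

```text
time: 34.0
tool_pos: [0.5809, 0.0785, 0.3838]
tool_rot: [0.003, 0.708, 0.706, 0.003]
contact_force: [0.7, -0.0, 0.0]
gripper_width: 1.0
```

```bash
python3 -c "
from h import *
s=monitor.state();print(repr(s['tool_pos']),repr(s['tool_rot']))
a=grab_frame('wrist');cv2.imwrite('pics/w22.png',a)
a=grab_frame('scene');cv2.imwrite('pics/s22.png',cv2.resize(a[120:350,220:440],None,fx=2.6,fy=2.6,interpolation=cv2.INTER_CUBIC))"
```

```text
array([0.58091851, 0.07847305, 0.38384387]) array([0.00286026, 0.7081837 , 0.70601793, 0.00252106])
```

View pics/w22.png

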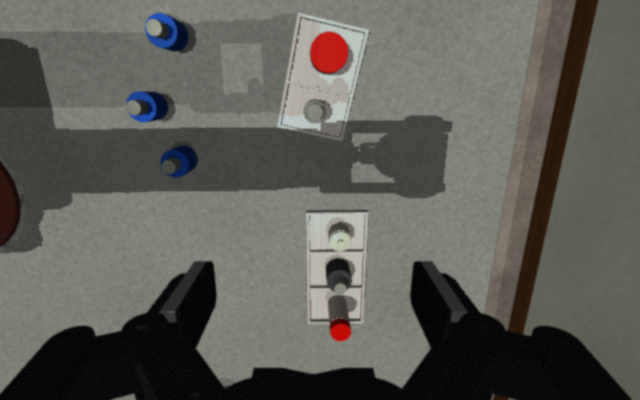

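View pics/s22.png

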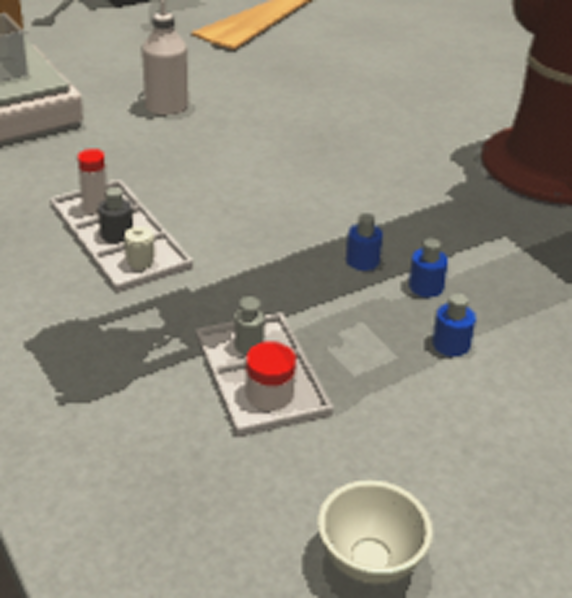

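Everything is upright in place, and the bottle and mortar are still standing where they were. I'll check the placement numbers in this same view.

```bash
python3 - <<'E'
from h import *
np.set_printoptions(precision=4,suppress=True)
P=(np.array([0.58091851,0.07847305,0.38384387]),np.array([0.00286026,0.7081837,0.70601793,0.00252106]))
f=lambda p,z:cast('wrist',p,z,P)
t2=np.array([f(p,.012) for p in((299,14),(369,30),(340,139),(277,126))]);t3=np.array([f(p,.012) for p in((306,211),(368,211),(364,324),(309,324))])
for t,obs in((t2,{'short':((329,53),.054),'weight':((316,111),.064)}),(t3,{'cruc':((340,241),.054),'die':((340,287),.068),'tall':((340,331),.084)})):
    c=t.mean(0); e=t[0]+t[1]-t[2]-t[3]; a=np.arctan2(-e[0],e[1]); print(c,a)
    for k,(p,z) in obs.items():
        d=f(p,z)-c; print(k,f(p,z),'tray x,y',np.cos(a)*d[0]+np.sin(a)*d[1],-np.sin(a)*d[0]+np.cos(a)*d[1])
s=monitor.state();print(s['contact_force'],s['time'])
E
```

```text
[0.5965 0.1711] -0.23747615136443778
short [0.6056 0.2026] tray x,y 0.001421417536369731 0.032768482545242755
weight [0.5886 0.1307] tray x,y 0.0017907501266241754 -0.04112613776805195
[ 0.6248 -0.1383] 0.013704538302518795
cruc [ 0.6252 -0.0629] tray x,y 0.001504912048066058 0.0753583332541629
die [ 0.6255 -0.1347] tray x,y 0.0008176314707323091 0.00352992306381334
tall [ 0.6256 -0.2039] tray x,y -5.643255687811418e-05 -0.06568621826181491
[ 0.0205 -1.1024 -0.4114] 34.1
```

All five are well within the limits (worst y offset about 5 mm of the 18 mm allowed). Handing in.

```bash
python3 -c "
from plant import ticket
print(ticket.job_done())"
```

```text
the job is handed in; nothing more can be done
None
```

Both kits are made up and the job is handed in at about 34 s of the 109 s allowed. No verdict is reported.

- **Weighing kit:** the short jar is in the larger compartment of tray2 and the check weight in the smaller one.
- **Pressing kit:** the dark pellet die is in the middle of tray3, the crucible in the +y end and the tall jar in the −y end.
- **Setting down:** each thing was lowered until the wrist force showed contact (about 4–9 N) and then let go.

**Last checks:** a final wrist view puts every axis within about 2 mm in tray x and 6 mm in tray y of its compartment centre. The limits are 34 mm and 18 mm. The final scene picture shows all five upright. The wash bottle, mortar and blue decoys looked untouched, but I judged that by eye and did not measure it. The gripper was open and clear of everything.

**Disagreements:** the estimates of tray2's yaw ranged from −0.21 to −0.24 rad, and tray positions differed by about 3 mm between views. The check weight was gripped about 7 mm higher than intended but held and set down normally.

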